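# Check a pouring frame for square with a slide rule and true it

## Robot

A 6-joint arm with a two-finger parallel gripper is mounted at the origin on the work surface. World frame = base frame: x ahead of the robot, y to its left, z up, the work surface at z = 0. Lengths are in m, angles in rad, forces in N, time in s.
With the tool pointing down it reaches from about 0.35 to 0.725 m from the base axis. Payload 6 kg.
Tool frame: the origin (TCP) lies midway between the tips of the shut fingers; the grasp point (between the pads) lies 19 mm behind it; x points along the fingers, z is the direction in which the jaws open and shut, and the axes are right-handed (so a half turn about x gives the same grasp; the last joint's range is limited). The gripper opens to 85 mm and grips with 20 to 120 N. Pads are 22 mm wide; open, the fingers measure 114 mm over their backs; the gripper's body (76 mm by 85 mm) begins 54 mm behind the grasp point. The pads swing forward as they close: fully open they stand 13 mm farther back than shut.
Start: joints at [-0.776, 0.04, 0.085, 0, -1.615, -0.334], TCP at [0.267, -0.537, 0.231] pointing down, gripper open.
Joint ranges: [-2.56, 2.56], [-1.29, 2.01], [-1.08, 1.49], [-3.29, 1.98], [-2.81, -0.18], [-2.99, 2.99]. Speed limits (rad/s): [2.57, 2.57, 3.01, 3.14, 3.14, 3.14].

## Interface

Orientations are given as a rotation vector (axis times angle).
In Python, from cell import ctrl gives the robot as it stands. The module is installed in compiled form; this text tells all that it offers.
- The arm moves only by the shell command python3 -m handwheel 'ROWS' [FORCE]. ROWS is JSON, a list of rows, each an object of numbers: "rx", "ry", "rz": the turn, a rotation vector about the tool's x, y, z in degrees; "x", "y", "z": the shift along the tool's x, y, z in cm; "gripper": the closure, from -1 (fully open) to 1 (shut). A call has 1 to 5 rows; each row shifts and turns the commanded pose from where the row before left it, along the tool's axes as they then stand; what a row does not reach is not made up. A row lasts 1/12 s, in which the tool goes at most 41.7 mm and 7.16 degrees, less where a joint would pass 70% of its speed; a pose out of reach is approached as far as the arm can. A call is refused whole if a number of a shift passes 4.17 or a number of a turn 7.16, either way. A call with a gripper value outside its range is refused whole. The fingers move at their own pace and stop on an object; FORCE is the grip in N (left out, the last holds). Time passes only in rows, so rows that do not move let the fingers close. It gives the time, the measured TCP pose, the force and the opening at its end, in the units of the state.
- ctrl.read_state(): the state, without advancing time (a new reading comes with each control period).
- ctrl.get_image(name): name is "scene" or "top" or "wrist"; returns the picture (420x560x3 uint8, blue, green, red); there is no depth.
- ctrl.get_calibration(name): a dict with "fov_y" (degrees; the focal length in pixels is half the picture's height over the tangent of half this angle, whatever the lens; pixels are square), "cx", "cy" (the principal point, pixels), "cam_to_world" (4x4, takes a point from camera to world coordinates). Camera axes: x right, y down, z forward; pixel columns grow to the right and rows downward; lengths in m; the calibration is good to about 2 mm. A picture is of the moment at which its call begins: read the wrist's pose just before it. get_calibration takes no time and is no camera call; for the wrist camera it gives the pose at the moment of the call.
- ctrl.sign_off(): hands the job in, once; it reports no verdict.
The state is a dict: "time_s": time; "q": joint angles; "qvel": joint speeds; "effort": joint torques, N m; "position": TCP position; "orientation": TCP orientation; "force": force on the tool from outside, world axes, zero at the start; "wrist_torque": the same for the moment, N m; "gripper_width": finger opening in m.
Only numpy, scipy, OpenCV 4.12 (cv2) and the standard library are available. Lean on these libraries where they do the work, as an engineer would, in place of code of your own. Each camera call takes 0.05 s, during which the arm holds its last target. There are 200 camera calls.

## Task

Check the pouring frame for square: lay the slide rule in it and slide it out until both noses press firmly into opposite inside corners, let go so that the rule lies there by itself for a moment, first on the diagonal from the near left to the far right corner, then on the other one. Compare the two lengths and, if they differ, shift the far bar sideways until the frame is square. Finish with the rule lying flat on the middle of its dark rubber mat.

Things in the scene. Friction and masses are not known exactly. Their poses are not given: they have to be found in the camera images.
- frame: white plate 166 x 216 x 6 mm fixed to the table, with a pouring frame of aluminium bars on it. Origin: centre of the plate's underside; x runs from near to far bar, y left. Bars 12 mm tall, 16 thick, 182 long (y), inner faces at x = -60 and +60 mm. Inside 120 (x) x 150 mm (y) when square. Steel links join the bar ends; all but the far bar's lug is under 24 mm above the table
- nearbar: near bar with its corner stubs, fixed on the plate; its frame coincides with frame (bar's middle at x = -68 mm)
- farbar: far bar with its corner stubs; its frame coincides with frame when square (bar's middle at x = +68 mm). It slides only along y, up to 20 mm either way, parallel to the near bar, and stays where left; about 12 N moves it, so press the rule with less. Hold it by the lug at its middle: 16 mm (x) by 30 mm (y), top 48 mm above the table
- seat_near_left (a point): point in the inside corner at the left end of the near bar (left is +y of frame), 3 mm from the bar's inner face and 3 mm from that of the corner stub (24 mm long, 12 tall, at the bar's end; inner face 75 mm from the bar's middle), 5 mm above the plate. A nose pushed fully into that corner has its centre here.
- seat_near_right (a point): point in the inside corner at the right end of the near bar (left is +y of frame), 3 mm from the bar's inner face and 3 mm from that of the corner stub (24 mm long, 12 tall, at the bar's end; inner face 75 mm from the bar's middle), 5 mm above the plate. A nose pushed fully into that corner has its centre here.
- seat_far_left (a point): point in the inside corner at the left end of the far bar (left is +y of frame), 3 mm from the bar's inner face and 3 mm from that of the corner stub (24 mm long, 12 tall, at the bar's end; inner face 75 mm from the bar's middle), 5 mm above the plate. A nose pushed fully into that corner has its centre here. It moves with the far bar.
- seat_far_right (a point): point in the inside corner at the right end of the far bar (left is +y of frame), 3 mm from the bar's inner face and 3 mm from that of the corner stub (24 mm long, 12 tall, at the bar's end; inner face 75 mm from the bar's middle), 5 mm above the plate. A nose pushed fully into that corner has its centre here. It moves with the far bar.
- rule: slide rule, about 0.47 kg. Origin: centre of its underside; x runs along it to the slide's end. Steel body 8 mm tall, 28 wide, x from -52 to +50 mm. Carry it by the handle at x = -8 mm: 40 mm long (x), 12 thick (y), top 48 mm above the underside. Each end has a nose, a round upright pin of 6 mm diameter on a 6 mm wide strip
- fixed_nose (a point): centre of the fixed nose, at x = -80 mm of the rule, 5 mm above its underside
- slide_nose (a point): centre of the slide's nose, at x = +78 mm plus the slide's travel, 5 mm above the underside. The slide carries a tab 26 mm behind its nose: 10 mm thick (x), 24 mm wide (y), top 50 mm above the underside; move the slide by it.
- rule_slide (a joint): travel of the rule's slide in m, 0 (closed) to 0.045 (out, along the rule's +x). The distance between the nose centres is 0.158 plus it. It moves with about 0.4 N and stays where it is left.
- mat: dark rubber mat fixed to the table, 240 (x) x 110 (y) x 3 mm; origin: centre of its underside
- cast: a cream plaster dental cast, 50 x 62 x 29 mm; a bystander, to be left alone
- beaker: a clear cup, 64 mm wide, 85 mm tall; a bystander, to be left alone
- bottle: an amber bottle, 44 mm wide, 85 mm tall; a bystander, to be left alone
- jar: a white jar, 60 mm wide, 55 mm tall; a bystander, to be left alone
- carton: a paper carton, 50 x 90 x 45 mm; a bystander, to be left alone
- spatula: a spatula with a wooden handle, 170 mm long, lying flat; a bystander, to be left alone
- pencil: a pencil, 165 mm long, lying flat; a bystander, to be left alone
- teeth_card: a flat grey card of teeth, 70 x 110 x 4 mm; a bystander, to be left alone

How it is judged:
On the way, in this order (a step that is already met when the one before it is completed fails the run):
1. the fingers press both noses into the near left and far right corners (((distance between fixed_nose and seat_near_left below 0.0025 m and distance between slide_nose and seat_far_right below 0.0025 m) or (distance between fixed_nose and seat_far_right below 0.0025 m and distance between slide_nose and seat_near_left below 0.0025 m)) and (contact force between rule and nearbar above 1 N or contact force between rule and farbar above 1 N) and contact force between the fingers and rule above 0.5 N), for 0.05 s.
2. the rule let go, lying on that diagonal with both noses in the corners (((distance between fixed_nose and seat_near_left below 0.0025 m and distance between slide_nose and seat_far_right below 0.0025 m) or (distance between fixed_nose and seat_far_right below 0.0025 m and distance between slide_nose and seat_near_left below 0.0025 m)) and contact force between the fingers and rule below 0.05 N and linear speed of rule below 0.01 m/s), for 0.2 s.
3. the fingers press both noses into the near right and far left corners (((distance between fixed_nose and seat_near_right below 0.0025 m and distance between slide_nose and seat_far_left below 0.0025 m) or (distance between fixed_nose and seat_far_left below 0.0025 m and distance between slide_nose and seat_near_right below 0.0025 m)) and (contact force between rule and nearbar above 1 N or contact force between rule and farbar above 1 N) and contact force between the fingers and rule above 0.5 N), for 0.05 s.
4. the rule let go, lying on that diagonal with both noses in the corners (((distance between fixed_nose and seat_near_right below 0.0025 m and distance between slide_nose and seat_far_left below 0.0025 m) or (distance between fixed_nose and seat_far_left below 0.0025 m and distance between slide_nose and seat_near_right below 0.0025 m)) and contact force between the fingers and rule below 0.05 N and linear speed of rule below 0.01 m/s), for 0.2 s.
At the end, for the whole second after the job is handed in: the far bar stands within 3 mm of square, sideways; the rule is at rest, flat on its mat, its origin within 50 mm of the mat's centre (y of farbar in the frame of frame between -0.003 and 0.003 m and horizontal distance between rule and mat below 0.05 m and height (world z) of rule below 0.008 m and angle between rule's own z axis and vertical below 0.1 rad and linear speed of rule below 0.02 m/s); the robot touches nothing.
It fails at once if a bystander pushed more than 30 mm from its place (distance of any of cast, beaker, bottle, jar, carton, spatula, pencil, teeth_card from where it was at the start of the episode above 0.03 m).
It also fails if it takes over 72 s, if anything falls off the work surface, if the arm or the gripper's body presses on something with over 40 N, if the wrist force passes 120 N, or if a joint passes its speed limit or range.

## Working session

There is one attempt and no reset: what is moved stays moved. The work goes in short steps, Python scripts to look and compute and a shell command to move; the robot and the scene stay as the last step left them, time stands still between calls to the robot, and variables do not carry over. Pictures are saved under pics/ and viewed, about 8 in all and at most 12, crops included, and the job is handed in when it is done.

```bash
mkdir -p pics; cat > h.py <<'E'
import numpy as np, cv2
from cell import ctrl
from scipy.spatial.transform import Rotation as R
def snap(n,f):
    c=ctrl.get_calibration(n); im=ctrl.get_image(n); cv2.imwrite('pics/'+f,im); np.save('pics/'+f+'.npy',c,allow_pickle=True); return im,c
def ray(c,u,v,z):
    T=np.array(c['cam_to_world']); f=210/np.tan(np.radians(c['fov_y']/2))
    d=T[:3,:3]@np.array([(u-c['cx'])/f,(v-c['cy'])/f,1]); o=T[:3,3]
    return (o+d*(z-o[2])/d[2])[:3]
def load(f): return cv2.imread('pics/'+f), np.load('pics/'+f+'.npy',allow_pickle=True).item()
def proj(c,p):
    T=np.array(c['cam_to_world']); f=210/np.tan(np.radians(c['fov_y']/2)); q=T[:3,:3].T@(np.array(p)-T[:3,3])
    return q[:2]/q[2]*f+[c['cx'],c['cy']]
E
python3 - <<'E'
from h import *
s=ctrl.read_state(); print(s['position'],s['orientation'],s['gripper_width'],s['time_s'])
a,c=snap('top','top0.png'); print(c)
E
```

```text
[ 0.26673573 -0.53708193  0.23027323] [-1.53835575  0.95388739  1.54123052] 0.08545507185820775 0.0
{'fov_y': 57.822806633868666, 'cx': 276.12986694132536, 'cy': 214.03513350408002, 'cam_to_world': array([[ 0.01514055, -0.99250927,  0.12122748,  0.46697771],
       [-0.9998048 , -0.01656677, -0.01076554,  0.00650509],
       [ 0.01269324, -0.12104082, -0.99256637,  1.10562847],
       [ 0.        ,  0.        ,  0.        ,  1.        ]])}
```

View pics/top0.png

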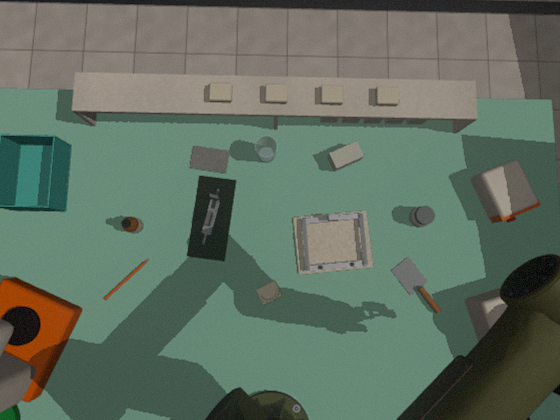

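Top view: rule on the mat at about (211,217), frame at (332,241), cast (268,291), beaker (265,149), carton (346,155). Enlarging the rule and the frame.

```bash
python3 - <<'E'
from h import *
a,c=load('top0.png')
m=cv2.resize(a[170:270,185:245],None,fx=6,fy=6,interpolation=2)
f=cv2.resize(a[200:285,285:380],None,fx=4.4,fy=4.4,interpolation=2)
o=np.zeros((600,800,3),np.uint8); o[:600,:360]=m; o[:f.shape[0],370:370+f.shape[1]]=f[:,:430]
cv2.imwrite('pics/crop0.png',o)
for uv in [(185,170)]: pass
# mat mask
g=cv2.cvtColor(a,6); k=((g<45)).astype(np.uint8); k[:, :180]=0;k[:, 245:]=0;k[:165]=0;k[270:]=0
r=cv2.minAreaRect(cv2.findNonZero(cv2.morphologyEx(k,2,np.ones((3,3))))); print(r); 
for p in cv2.boxPoints(r): print(p,ray(c,*p,.003))
print(ray(c,*r[0],.003))
print('rays rule',ray(c,211,217,.03),'frame',ray(c,332,241,.01))
E
```

```text
((211.0099639892578, 217.92999267578125), (37.05239486694336, 81.3172836303711), 8.13010311126709)
[186.91997 255.56   ] [0.47712671 0.24915882 0.003     ]
[198.41997 175.06   ] [0.71366491 0.22558912 0.003     ]
[235.09996 180.29999] [0.69985245 0.11707081 0.003     ]
[223.59996 260.8    ] [0.46377419 0.14342691 0.003     ]
[0.58706026 0.1839625  0.003     ]
rays rule [0.58677659 0.1797406  0.03      ] frame [ 0.52516119 -0.16765708  0.01      ]
```

View pics/crop0.png

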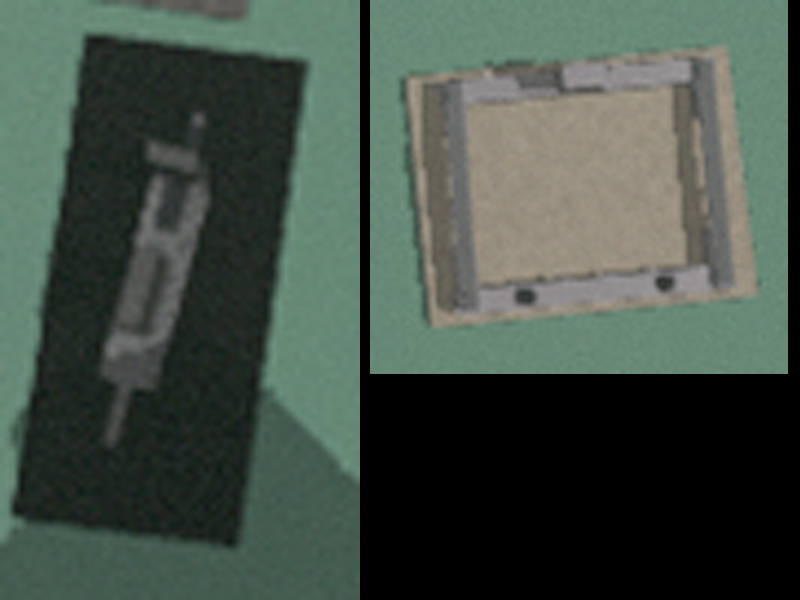

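Left: slide nose at the top (far) end at crop (197,117), fixed nose at (112,443), tab (172,155), handle ~(150,280). Right: plate corners (408,77),(725,47),(757,295),(432,325); lug (540,75).

```bash
python3 - <<'E'
from h import *
a,c=load('top0.png')
P=lambda x,y,z:ray(c,185+x/6,170+y/6,z)
s=P(197,117,.010);f=P(112,443,.010);print('slide',s,'fixed',f,np.linalg.norm(s-f),np.degrees(np.arctan2(*(s-f)[1::-1])))
d=(s-f)/np.linalg.norm(s-f); print('handle',f+d*.072)
Q=lambda x,y,z:ray(c,285+(x-370)/4.4,200+y/4.4,z)
C=[Q(408,77,.006),Q(725,47,.006),Q(757,295,.006),Q(432,325,.006)]
for p in C:print(p)
print('ctr',sum(C)/4)
n=(C[2]+C[3])/2;f=(C[0]+C[1])/2
print('yaw',np.degrees(np.arctan2(*(f-n)[1::-1])),np.linalg.norm(f-n), np.degrees(np.arctan2(-(C[0]-C[1])[0],(C[0]-C[1])[1])))
s=ctrl.read_state(); print(R.from_rotvec(s['orientation']).as_matrix().round(3))
for n in('scene','wrist'):
  w=ctrl.get_calibration(n);print(w['fov_y'],np.array(w['cam_to_world']).round(3).tolist())
E
```

```text
slide [0.67012323 0.16594712 0.01      ] fixed [0.51122008 0.20117537 0.01      ] 0.16276130457547022 -12.500090515760595
handle [0.58151336 0.1855916  0.01      ]
[ 0.59196854 -0.05655338  0.006     ]
[ 0.61553608 -0.26724867  0.006     ]
[ 0.45245688 -0.28601564  0.006     ]
[ 0.42996369 -0.07371899  0.006     ]
ctr [ 0.5224813  -0.17088417  0.006     ]
yaw 6.307479186480922 0.16353194678746688 6.382348103852222
[[-0.001 -0.896 -0.445]
 [ 0.002 -0.445  0.896]
 [-1.     0.     0.002]]
54.64352199350291 [[-0.671, 0.564, -0.481, 1.131], [0.742, 0.516, -0.429, 0.485], [0.006, -0.645, -0.764, 0.884], [0.0, 0.0, 0.0, 1.0]]
66.24020249403793 [[-0.445, 0.863, 0.239, 0.206], [0.895, 0.429, 0.12, -0.568], [0.001, 0.267, -0.964, 0.372], [0.0, 0.0, 0.0, 1.0]]
```

```bash
cat >> h.py <<'E'
def go(x,y,z,phi):
    "print shift (cm, tool axes) and turn (deg, about tool) to TCP x,y,z with jaw axis at phi deg"
    s=ctrl.read_state(); M=R.from_rotvec(s['orientation']).as_matrix(); p=np.radians(phi)
    zt=np.array([np.cos(p),np.sin(p),0]); xt=np.array([0,0,-1.]); yt=np.cross(zt,xt)
    T=np.stack([xt,yt,zt],1)
    print('turn',np.degrees(R.from_matrix(M.T@T).as_rotvec()).round(2),'shift now-axes',(M.T@(np.array([x,y,z])-s['position'])*100).round(2),'after-turn axes',(T.T@(np.array([x,y,z])-s['position'])*100).round(2))
def st():
    s=ctrl.read_state(); M=R.from_rotvec(s['orientation']).as_matrix()
    print('t',round(s['time_s'],2),'p',s['position'].round(4),'phi',np.degrees(np.arctan2(M[1,2],M[0,2])).round(2),'tilt',M[2].round(4),'F',np.round(s['force'],2),'w',round(s['gripper_width'],4),'q',np.round(s['q'],2))
E
python3 -m handwheel '[{"rx":7.1},{"rx":7.1},{"rx":7.1},{"rx":7.1},{"rx":7.1}]'
python3 -c "
from h import *
st();go(.5815,.1856,.2,77.5)"
```

```text
t 0.05 p [ 0.2667 -0.5371  0.2303] phi 116.41 tilt [-1.0e+00  2.0e-04  1.8e-03] F [-0.08 -0.28 -0.42] w 0.0855 q [-0.78  0.04  0.08 -0.   -1.62 -0.33]
turn [38.91  0.1  -0.04] shift now-axes [  3.11 -60.33  50.72] after-turn axes [  3.03 -15.09  77.37]validation failed for argument at $[0]...
```

```bash
python3 -m handwheel '[{"rx":7.1,"ry":0,"rz":0,"x":0,"y":0,"z":0,"gripper":-1},{"rx":7.1,"ry":0,"rz":0,"x":0,"y":0,"z":0,"gripper":-1},{"rx":7.1,"ry":0,"rz":0,"x":0,"y":0,"z":0,"gripper":-1},{"rx":7.1,"ry":0,"rz":0,"x":0,"y":0,"z":0,"gripper":-1},{"rx":7.1,"ry":0,"rz":0,"x":0,"y":0,"z":0,"gripper":-1}]'
python3 -c "
from h import *
st();go(.5815,.1856,.2,77.5)"
```

```text
time_s: 0.47
position: [0.2667, -0.5371, 0.2305]
orientation: [-1.086, 1.282, 1.088]
force: [0.7, 0.2, 0.6]
gripper_width: 0.0855
t 0.47 p [ 0.2667 -0.5371  0.2305] phi 80.55 tilt [-1.0e+00  9.0e-04  1.1e-03] F [0.71 0.21 0.62] w 0.0855 q [-0.78  0.04  0.08 -0.   -1.62 -0.96]
turn [ 3.05  0.06 -0.06] shift now-axes [  3.11 -19.19  76.46] after-turn axes [  3.05 -15.09  77.37]
```

```bash

python3 -m handwheel '[{"rx":3,"ry":0,"rz":0,"x":0.15,"y":-0.8,"z":3.9,"gripper":-0.3},{"rx":0,"ry":0,"rz":0,"x":0.15,"y":-0.8,"z":4,"gripper":-0.3},{"rx":0,"ry":0,"rz":0,"x":0.15,"y":-0.8,"z":4,"gripper":-0.3},{"rx":0,"ry":0,"rz":0,"x":0.15,"y":-0.8,"z":4,"gripper":-0.3},{"rx":0,"ry":0,"rz":0,"x":0.15,"y":-0.8,"z":4,"gripper":-0.3}]' >/dev/null
python3 -m handwheel '[{"rx":0,"ry":0,"rz":0,"x":0.15,"y":-0.8,"z":4,"gripper":-0.3},{"rx":0,"ry":0,"rz":0,"x":0.15,"y":-0.8,"z":4,"gripper":-0.3},{"rx":0,"ry":0,"rz":0,"x":0.15,"y":-0.8,"z":4,"gripper":-0.3},{"rx":0,"ry":0,"rz":0,"x":0.15,"y":-0.8,"z":4,"gripper":-0.3},{"rx":0,"ry":0,"rz":0,"x":0.15,"y":-0.8,"z":4,"gripper":-0.3}]' >/dev/null
python3 -m handwheel '[{"rx":0,"ry":0,"rz":0,"x":0.15,"y":-0.8,"z":4,"gripper":-0.3},{"rx":0,"ry":0,"rz":0,"x":0.15,"y":-0.8,"z":4,"gripper":-0.3},{"rx":0,"ry":0,"rz":0,"x":0.15,"y":-0.8,"z":4,"gripper":-0.3},{"rx":0,"ry":0,"rz":0,"x":0.15,"y":-0.8,"z":4,"gripper":-0.3},{"rx":0,"ry":0,"rz":0,"x":0.15,"y":-0.8,"z":4,"gripper":-0.3}]'
python3 -c "
from h import *
st();go(.5815,.1856,.2,77.5)"
```

```text
time_s: 1.72
position: [0.5079, 0.0262, 0.2084]
orientation: [-1.052, 1.302, 1.053]
force: [1.9, -1.2, 0.6]
gripper_width: 0.0558
t 1.72 p [0.5079 0.0262 0.2084] phi 77.94 tilt [-1.e+00  4.e-04  2.e-04] F [ 1.89 -1.25  0.56] w 0.0558 q [ 0.45 -0.21 -0.19 -0.   -1.59 -2.23]
turn [ 0.44  0.01 -0.02] shift now-axes [ 0.84 -3.87 17.13] after-turn axes [ 0.84 -3.74 17.16]
```

```bash

python3 -m handwheel '[{"rx":0.4,"ry":0,"rz":0,"x":0.15,"y":-0.9,"z":4,"gripper":-0.3},{"rx":0,"ry":0,"rz":0,"x":0.15,"y":-0.9,"z":4,"gripper":-0.3},{"rx":0,"ry":0,"rz":0,"x":0.15,"y":-0.9,"z":4,"gripper":-0.3},{"rx":0,"ry":0,"rz":0,"x":0.15,"y":-0.9,"z":4,"gripper":-0.3},{"rx":0,"ry":0,"rz":0,"x":0.2,"y":-0.1,"z":1.1,"gripper":-0.3}]' >/dev/null
python3 -m handwheel '[{"rx":0,"ry":0,"rz":0,"x":0,"y":0,"z":0,"gripper":-0.3},{"rx":0,"ry":0,"rz":0,"x":0,"y":0,"z":0,"gripper":-0.3}]' >/dev/null
python3 -c "
from h import *
st()
snap('wrist','w1.png')"
```

```text
t 2.3 p [0.5803 0.1834 0.1994] phi 77.56 tilt [-1.      0.0019 -0.0018] F [-0.53 -0.3   1.62] w 0.0555 q [ 0.63  0.06  0.05 -0.   -1.56 -2.42]
```

View pics/w1.png

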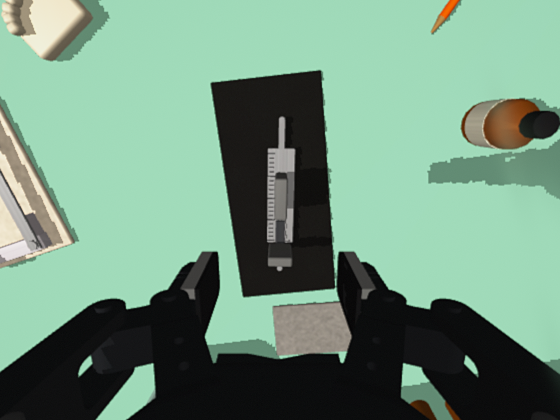

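Wrist view: fixed nose (282,120), slide nose (280,268), handle top around (281,196), body mid.

```bash
python3 - <<'E'
from h import *
a,c=load('w1.png')
f=ray(c,282,120,.010);s=ray(c,280,268,.010)
d=s-f;L=np.linalg.norm(d);print(f,s,L,np.degrees(np.arctan2(d[1],d[0])));d/=L
h=f+.072*d;print('handle',h, 'proj top ends',proj(c,[*(h-.02*d)[:2],.051]),proj(c,[*(h+.02*d)[:2],.051]))
print('mat', [ray(c,*p,.003) for p in [(211,84),(321,71),(336,287),(243,297)]])
print(np.mean([ray(c,*p,.003) for p in [(211,84),(321,71),(336,287),(243,297)]],0))
go(*h[:2],.021,np.degrees(np.arctan2(d[1],d[0]))+90)
o=cv2.resize(a[100:300,200:350],None,fx=4,fy=3,interpolation=2);cv2.imwrite('pics/w1c.png',o)
E
```

```text
[0.51510628 0.20092195 0.01      ] [0.6716208  0.16478115 0.01      ] 0.16063298112736862 -13.002285123782036
handle [0.58526028 0.18472268 0.01      ] proj top ends [281.6300877  179.05850023] [281.05050183 220.83884906]
mat [array([0.46663327, 0.13982396, 0.003     ]), array([0.47825986, 0.2478791 , 0.003     ]), array([0.71262305, 0.22288767, 0.003     ]), array([0.70219671, 0.11340838, 0.003     ])]
[0.58992822 0.18099978 0.003     ]
turn [ 0.51 -0.05 -0.04] shift now-axes [17.93 -0.45  0.32] after-turn axes [17.93 -0.43  0.31]
```

View pics/w1c.png

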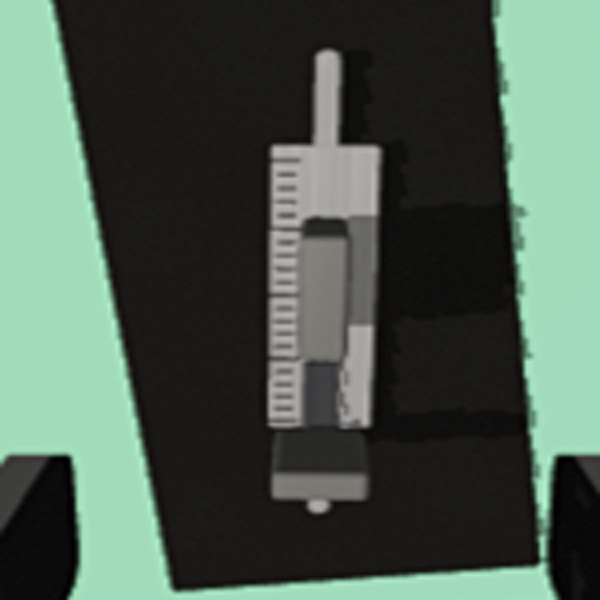

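Handle top spans rows 178–220, as predicted. Descend and grip.

```bash

python3 -m handwheel '[{"rx":0.5,"ry":0,"rz":0,"x":3.6,"y":-0.43,"z":0.3,"gripper":-0.3},{"rx":0,"ry":0,"rz":0,"x":4,"y":0,"z":0,"gripper":-0.3},{"rx":0,"ry":0,"rz":0,"x":4,"y":0,"z":0,"gripper":-0.3},{"rx":0,"ry":0,"rz":0,"x":4,"y":0,"z":0,"gripper":-0.3},{"rx":0,"ry":0,"rz":0,"x":2.3,"y":0,"z":0,"gripper":-0.3}]' 60 >/dev/null
python3 -m handwheel '[{"rx":0,"ry":0,"rz":0,"x":0,"y":0,"z":0,"gripper":1},{"rx":0,"ry":0,"rz":0,"x":0,"y":0,"z":0,"gripper":1},{"rx":0,"ry":0,"rz":0,"x":0,"y":0,"z":0,"gripper":1},{"rx":0,"ry":0,"rz":0,"x":0,"y":0,"z":0,"gripper":1},{"rx":0,"ry":0,"rz":0,"x":0,"y":0,"z":0,"gripper":1}]' >/dev/null
python3 -c "
from h import *
st();go(.52,-.17,.2,44.7)"
```

```text
t 3.18 p [0.5872 0.1853 0.0255] phi 77.01 tilt [-1.     -0.0042  0.0027] F [-1.47 -2.48  6.58] w 0.0108 q [ 0.63  0.15 -0.18  0.   -1.24 -2.43]
turn [32.31  0.22  0.19] shift now-axes [-17.54  -1.51 -36.08] after-turn axes [-17.45 -20.53 -29.77]
```

```bash

python3 -m handwheel '[{"rx":0,"ry":0,"rz":0,"x":-2,"y":0,"z":0,"gripper":1},{"rx":0,"ry":0,"rz":0,"x":-4,"y":0,"z":0,"gripper":1},{"rx":0,"ry":0,"rz":0,"x":-4,"y":0,"z":0,"gripper":1},{"rx":0,"ry":0,"rz":0,"x":-2,"y":0,"z":-2,"gripper":1},{"rx":0,"ry":0,"rz":0,"x":-1.5,"y":-0.2,"z":-3.8,"gripper":1}]' >/dev/null
python3 -m handwheel '[{"rx":0,"ry":0,"rz":0,"x":-1.5,"y":-0.2,"z":-3.8,"gripper":1},{"rx":0,"ry":0,"rz":0,"x":-1.5,"y":-0.2,"z":-3.8,"gripper":1},{"rx":0,"ry":0,"rz":0,"x":-1.5,"y":-0.2,"z":-3.8,"gripper":1},{"rx":0,"ry":0,"rz":0,"x":-1.5,"y":-0.2,"z":-3.8,"gripper":1},{"rx":0,"ry":0,"rz":0,"x":0,"y":-0.2,"z":-4,"gripper":1}]' >/dev/null
python3 -m handwheel '[{"rx":0,"ry":0,"rz":0,"x":0,"y":-0.2,"z":-4,"gripper":1},{"rx":0,"ry":0,"rz":0,"x":0,"y":-0.2,"z":-4,"gripper":1},{"rx":0,"ry":0,"rz":0,"x":0,"y":-0.2,"z":-3,"gripper":1},{"rx":0,"ry":0,"rz":0,"x":0,"y":0,"z":0,"gripper":1},{"rx":0,"ry":0,"rz":0,"x":0,"y":0,"z":0,"gripper":1}]' >/dev/null
python3 -c "
from h import *
st();snap('wrist','w2.png');st()"
```

```text
t 4.43 p [ 0.5213 -0.171   0.2164] phi 76.82 tilt [-1.0e+00  8.0e-04  1.1e-03] F [ 0.69  0.76 -5.84] w 0.0111 q [ 0.05 -0.1  -0.08 -0.   -1.59 -1.85]
t 4.48 p [ 0.5217 -0.17    0.2164] phi 76.92 tilt [-1.0e+00  7.0e-04  1.2e-03] F [-0.12 -0.35 -5.62] w 0.0106 q [ 0.05 -0.1  -0.08 -0.   -1.59 -1.85]
```

View pics/w2.png

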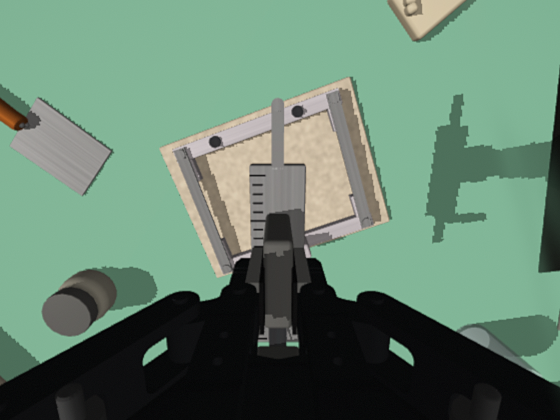

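```bash
python3 -c "
from h import *
a,c=load('w2.png')
cv2.imwrite('pics/w2c.png',cv2.resize(a[70:290,150:400],None,fx=2.7,fy=2.7,interpolation=2))"
```

```text
(no output)
```

View pics/w2c.png

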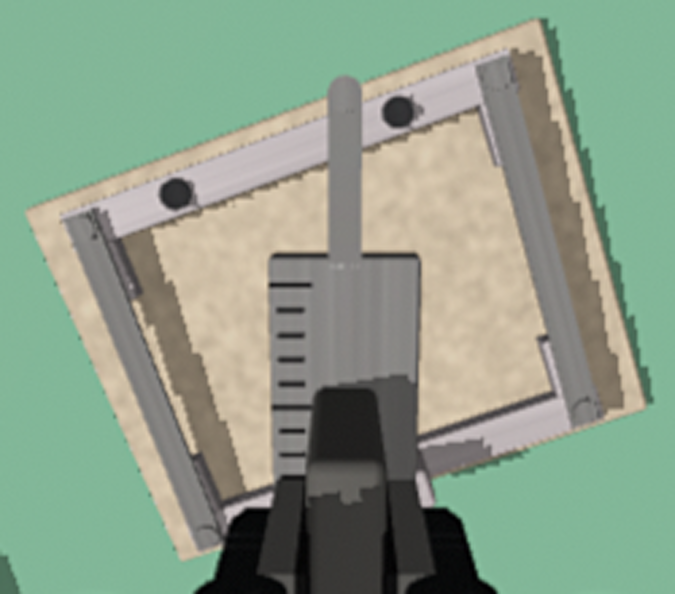

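Crop: plate corners NR (27,210), NL (543,18), FL (651,405), FR (183,558); inside corners NL (480,105), NR (116,238), FL (558,399), FR (226,508); link pins NR (95,222), NL (497,72), FL (585,408), FR (205,532).

```bash
python3 - <<'E'
from h import *
a,c=load('w2.png')
Q=lambda p,z:ray(c,150+p[0]/2.7,70+p[1]/2.7,z)[:2]
pl=[Q(p,.006) for p in [(543,18),(27,210),(651,405),(183,558)]] # NL NR FL FR
x=(pl[2]+pl[3]-pl[0]-pl[1]);y=pl[0]+pl[2]-pl[1]-pl[3]
print('size',np.linalg.norm(x)/2,np.linalg.norm(y)/2,'yaw',np.degrees(np.arctan2(x[1],x[0])),np.degrees(np.arctan2(-y[0],y[1])))
o=sum(pl)/4;yaw=np.arctan2(-y[0],y[1]);M=np.array([[np.cos(yaw),-np.sin(yaw)],[np.sin(yaw),np.cos(yaw)]])
print('origin',o)
for n,p,z in [('NL',(480,105),.018),('NR',(116,238),.018),('FL',(558,399),.018),('FR',(226,508),.018),('pNL',(497,72),.022),('pNR',(95,222),.022),('pFL',(585,408),.022),('pFR',(205,532),.022)]:
    w=Q(p,z);print(n,w.round(4),'frame',(M.T@(w-o)).round(4))
f=c and None
# rule in hand: fixed nose tip
s=ctrl.read_state();print(s['position'])
z=s['position'][2]-.0255+.003
f=ray(c,150+345/2.7,70+91/2.7,z+.010)[:2];print('fixed nose',f, 'rel', f-s['position'][:2],np.linalg.norm(f-s['position'][:2]))
b=[ray(c,150+q[0]/2.7,70+q[1]/2.7,z+.008)[:2] for q in [(270,255),(420,255)]];print(b,np.linalg.norm(b[0]-b[1]))
d=b[1]-b[0];print('rule y dir',np.degrees(np.arctan2(d[1],d[0])))
E
```

```text
size 0.16287233247337077 0.21456615970132928 yaw 6.59785261231402 6.360312567407218
origin [ 0.52402219 -0.17082505]
NL [ 0.4567 -0.1046] frame [-0.0596  0.0733]
NR [ 0.4731 -0.2519] frame [-0.0596 -0.075 ]
FL [ 0.5771 -0.0949] frame [0.0612 0.0696]
FR [ 0.5929 -0.2402] frame [ 0.0608 -0.0765]
pNL [ 0.4467 -0.0969] frame [-0.0686  0.082 ]
pNR [ 0.4653 -0.2568] frame [-0.0679 -0.079 ]
pFL [ 0.582  -0.0856] frame [0.067  0.0783]
pFR [ 0.5999 -0.2507] frame [ 0.0666 -0.0878]
[ 0.52165079 -0.16995761  0.21644084]
fixed nose [ 0.44859277 -0.15451219] rel [-0.07305803  0.01544542] 0.07467286199404882
[array([ 0.4728074 , -0.17404012]), array([ 0.47894856, -0.14772166])] 0.027025450187818118
rule y dir 76.86557984258413
```

```bash
cat >> h.py <<'E'
O=np.array([.5240,-.1708]); YAW=np.radians(6.4)
def W(x,y): c,s=np.cos(YAW),np.sin(YAW); return O+[c*x-s*y,s*x+c*y]
def place(seat,other,back,z,nx=-.0747,ny=-.0015):
    a=W(*seat);b=W(*other);d=(b-a)/np.linalg.norm(b-a);e=np.array([-d[1],d[0]])
    t=a+d*back-d*nx-e*ny; phi=np.degrees(np.arctan2(e[1],e[0])); print(t,phi); go(t[0],t[1],z,phi)
E
python3 -c "
from h import *
place((-.057,.072),(.057,-.076),.006,.05)"
```

```text
[ 0.51647337 -0.1626052 ] 44.00599135740173
turn [32.91  0.05 -0.06] shift now-axes [16.65  0.66  0.58] after-turn axes [16.64  0.89  0.14]
```

```bash

python3 -m handwheel '[{"rx":7,"ry":0,"rz":0,"x":0,"y":0,"z":0,"gripper":1},{"rx":7,"ry":0,"rz":0,"x":0,"y":0,"z":0,"gripper":1},{"rx":7,"ry":0,"rz":0,"x":0,"y":0,"z":0,"gripper":1},{"rx":7,"ry":0,"rz":0,"x":0,"y":0,"z":0,"gripper":1},{"rx":4.9,"ry":0,"rz":0,"x":0,"y":0.9,"z":0.15,"gripper":1}]' >/dev/null
python3 -m handwheel '[{"rx":0,"ry":0,"rz":0,"x":4,"y":0,"z":0,"gripper":1},{"rx":0,"ry":0,"rz":0,"x":4,"y":0,"z":0,"gripper":1},{"rx":0,"ry":0,"rz":0,"x":4,"y":0,"z":0,"gripper":1},{"rx":0,"ry":0,"rz":0,"x":2.5,"y":0,"z":0,"gripper":1},{"rx":0,"ry":0,"rz":0,"x":0,"y":0,"z":0,"gripper":1}]' >/dev/null
python3 -m handwheel '[{"rx":0,"ry":0,"rz":0,"x":1,"y":0,"z":0,"gripper":1},{"rx":0,"ry":0,"rz":0,"x":0,"y":0,"z":0,"gripper":1},{"rx":0,"ry":0,"rz":0,"x":0,"y":0,"z":0,"gripper":1}]' >/dev/null
python3 -c "
from h import *
st();snap('wrist','w3.png');snap('scene','s3.png')
place((-.057,.072),(.057,-.076),.006,.0285)"
```

```text
t 5.57 p [ 0.5175 -0.1625  0.0638] phi 44.15 tilt [-1.     -0.0021  0.0018] F [ 0.92 -0.21 -4.84] w 0.0107 q [ 0.07 -0.07 -0.33  0.   -1.31 -2.44]
[ 0.51647337 -0.1626052 ] 44.00599135740173
turn [0.12 0.13 0.15] shift now-axes [ 3.56  0.09 -0.08] after-turn axes [ 3.56  0.08 -0.07]
```

View pics/w3.png

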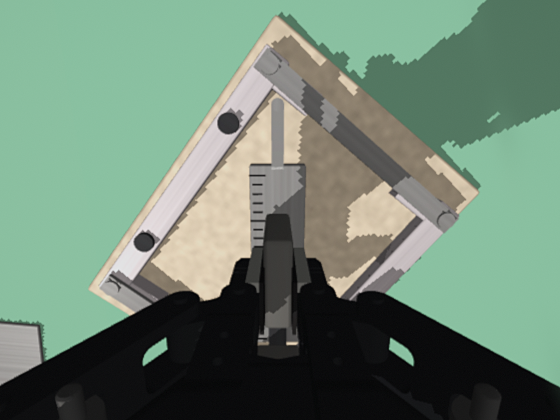

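Nose (278,103) sits just inside the near-left corner (275,90). Lower it.

```bash

python3 -m handwheel '[{"rx":0,"ry":0,"rz":0,"x":1.5,"y":0.08,"z":-0.07,"gripper":1},{"rx":0,"ry":0,"rz":0,"x":1,"y":0,"z":0,"gripper":1},{"rx":0,"ry":0,"rz":0,"x":0.4,"y":0,"z":0,"gripper":1},{"rx":0,"ry":0,"rz":0,"x":0,"y":0,"z":0,"gripper":1}]' | grep -E "pos|force"
python3 -m handwheel '[{"rx":0,"ry":0,"rz":0,"x":0.2,"y":0,"z":0,"gripper":1},{"rx":0,"ry":0,"rz":0,"x":0,"y":0,"z":0,"gripper":1}]' | grep -E "pos|force"
python3 -m handwheel '[{"rx":0,"ry":0,"rz":0,"x":0.2,"y":0,"z":0,"gripper":1},{"rx":0,"ry":0,"rz":0,"x":0,"y":0,"z":0,"gripper":1}]' | grep -E "pos|force"
```

```text
position: [0.5144, -0.1626, 0.0318]
force: [-1.1, 0.0, -4.8]
position: [0.5155, -0.1628, 0.0312]
force: [-0.9, -0.2, -5.1]
position: [0.5153, -0.1627, 0.0289]
force: [-0.1, 0.3, -5.1]
```

```bash
for i in 1 2 3; do
python3 -m handwheel '[{"rx":0,"ry":0,"rz":0,"x":0.1,"y":0,"z":0,"gripper":1},{"rx":0,"ry":0,"rz":0,"x":0,"y":0,"z":0,"gripper":1}]' | grep -E "pos|force"; done
```

```text
position: [0.5154, -0.1627, 0.0286]
force: [-3.0, 1.3, -0.4]
position: [0.5154, -0.1628, 0.0285]
force: [-6.2, 3.4, 6.0]
position: [0.5154, -0.1627, 0.0285]
force: [-9.6, 5.1, 11.5]
```

```bash

python3 -m handwheel '[{"rx":0,"ry":0,"rz":0,"x":-0.2,"y":0,"z":0,"gripper":1},{"rx":0,"ry":0,"rz":0,"x":0,"y":0.3,"z":0,"gripper":1},{"rx":0,"ry":0,"rz":0,"x":0,"y":0,"z":0,"gripper":1}]' | grep -E "pos|force"
for i in 1 2 3; do
python3 -m handwheel '[{"rx":0,"ry":0,"rz":0,"x":0,"y":0.1,"z":0,"gripper":1},{"rx":0,"ry":0,"rz":0,"x":0,"y":0,"z":0,"gripper":1}]' | grep -E "pos|force"; done
```

```text
position: [0.5137, -0.1606, 0.0285]
force: [-0.8, 0.7, -0.1]
position: [0.5132, -0.16, 0.0285]
force: [2.0, -1.8, -1.0]
position: [0.5126, -0.1596, 0.0285]
force: [2.9, -3.2, -0.9]
position: [0.5124, -0.1594, 0.0286]
force: [5.9, -6.8, -3.3]
```

Nose seated with ~9 N. Ease off, release, lift.

```bash

python3 -m handwheel '[{"rx":0,"ry":0,"rz":0,"x":0,"y":-0.1,"z":0,"gripper":1},{"rx":0,"ry":0,"rz":0,"x":0,"y":0,"z":0,"gripper":0.3},{"rx":0,"ry":0,"rz":0,"x":0,"y":0,"z":0,"gripper":0.3},{"rx":0,"ry":0,"rz":0,"x":0,"y":0,"z":0,"gripper":0.3}]' | grep -E "pos|force|wid"
python3 -m handwheel '[{"rx":0,"ry":0,"rz":0,"x":-2,"y":0,"z":0,"gripper":0.3},{"rx":0,"ry":0,"rz":0,"x":-3,"y":0,"z":0,"gripper":0.3},{"rx":0,"ry":0,"rz":0,"x":0,"y":-2,"z":0,"gripper":1},{"rx":0,"ry":0,"rz":0,"x":0,"y":-1.5,"z":0,"gripper":1},{"rx":0,"ry":0,"rz":0,"x":0,"y":0,"z":0,"gripper":1}]' | grep -E "pos|force|wid"
python3 -c "
from h import *
st();snap('wrist','w4.png');snap('top','t4.png');snap('scene','s4.png')
a=cv2.imread('pics/s4.png');b=cv2.imread('pics/w4.png');t=cv2.imread('pics/t4.png')
o=np.zeros((600,800,3),np.uint8);o[:300,:400]=cv2.resize(b,(400,300))
o[:300,400:]=cv2.resize(t[195:285,275:395],(400,300),interpolation=2)
o[300:,:400]=cv2.resize(a,(400,300))
c=np.load('pics/s4.png.npy',allow_pickle=True).item();u,v=map(int,proj(c,[.524,-.171,.02]))
print(u,v);o[300:,400:]=cv2.resize(a[max(v-60,0):v+60,max(u-80,0):u+80],(400,300),interpolation=2);cv2.imwrite('pics/m4.png',o)"
```

```text
position: [0.5113, -0.1589, 0.0275]
force: [0.4, -0.2, 0.5]
gripper_width: 0.03
position: [0.537, -0.1852, 0.0779]
force: [-0.4, 0.2, -0.2]
gripper_width: -0.0
t 8.33 p [ 0.537  -0.1852  0.0779] phi 44.06 tilt [-1.e+00 -1.e-04  1.e-04] F [-0.41  0.24 -0.17] w -0.0 q [ 0.02 -0.01 -0.24 -0.   -1.33 -2.39]
253 175
```

View pics/m4.png

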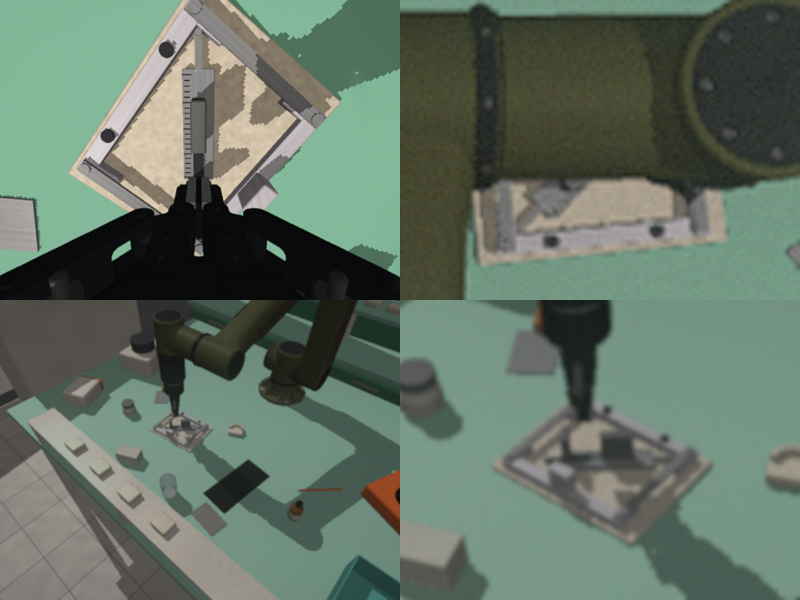

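```bash
python3 - <<'E'
from h import *
a,c=load('w4.png')
s=np.array([.537,-.1852]);e=np.radians(44.06-90);d=np.array([np.cos(e),np.sin(e)]);n=np.array([-d[1],d[0]])
sn=W(-.057,.072)
for k,(u,v,z) in dict(nose=(277,43,.016),top1=(278,140,.054),top2=(278,218,.054)).items():
    w=ray(c,u,v,z)[:2];print(k,w,'rel tcp along',(w-s)@d,'lat',(w-s)@n,'from seat along',(w-sn)@d,(w-sn)@n)
print('tcp from seat',(s-sn)@d,(s-sn)@n)
cv2.imwrite('pics/w4c.png',cv2.resize(a[30:250,225:335],None,fx=4,fy=2.7,interpolation=2))
E
```

```text
nose [ 0.46014228 -0.10687983] rel tcp along -0.1097295353585027 lat -0.0007661458063289682 from seat along 0.0014831899608357137 -0.0003042124852287285
top1 [ 0.49698385 -0.14404198] rel tcp along -0.05740432751598291 lat -0.00013433821109287524 from seat along 0.05380839780335551 0.00032759511000736576
top2 [ 0.5256866  -0.17365446] rel tcp along -0.01616423121758322 lat -0.00010104228836582712 from seat along 0.0950484941017552 0.0003608910327344104
tcp from seat 0.11121272531933842 0.00046193332110023753
```

View pics/w4c.png

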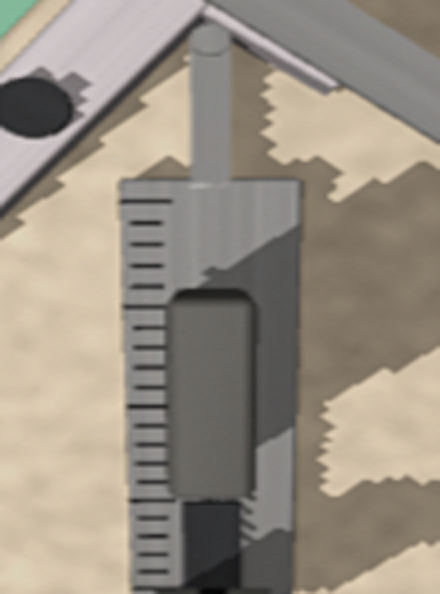

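Handle top lies 139–214 rows, lateral aligned; nose ~1 mm from its seat. Shut fingers go down into the gap and push the tab outward.

```bash

python3 -m handwheel '[{"rx":0,"ry":0,"rz":0,"x":2.5,"y":0,"z":0,"gripper":1},{"rx":0,"ry":0,"rz":0,"x":2,"y":0,"z":0,"gripper":1},{"rx":0,"ry":0,"rz":0,"x":0,"y":0,"z":0,"gripper":1},{"rx":0,"ry":0,"rz":0,"x":0,"y":0,"z":0,"gripper":1}]' | grep -E "pos|force|wid"
python3 -m handwheel '[{"rx":0,"ry":0,"rz":0,"x":0,"y":-0.5,"z":0,"gripper":1},{"rx":0,"ry":0,"rz":0,"x":0,"y":-0.5,"z":0,"gripper":1},{"rx":0,"ry":0,"rz":0,"x":0,"y":-0.5,"z":0,"gripper":1},{"rx":0,"ry":0,"rz":0,"x":0,"y":-0.5,"z":0,"gripper":1},{"rx":0,"ry":0,"rz":0,"x":0,"y":-0.3,"z":0,"gripper":1}]' | grep -E "pos|force|wid"
python3 -m handwheel '[{"rx":0,"ry":0,"rz":0,"x":0,"y":-0.2,"z":0,"gripper":1},{"rx":0,"ry":0,"rz":0,"x":0,"y":-0.2,"z":0,"gripper":1},{"rx":0,"ry":0,"rz":0,"x":0,"y":0,"z":0,"gripper":1}]' | grep -E "pos|force|wid"
python3 -m handwheel '[{"rx":0,"ry":0,"rz":0,"x":0,"y":-0.2,"z":0,"gripper":1},{"rx":0,"ry":0,"rz":0,"x":0,"y":0,"z":0,"gripper":1}]' | grep -E "pos|force|wid"
```

```text
position: [0.5349, -0.1839, 0.032]
force: [0.3, 0.1, 0.7]
gripper_width: 0.0003
position: [0.5528, -0.2013, 0.0334]
force: [-0.1, 0.0, -0.0]
gripper_width: -0.0001
position: [0.555, -0.2039, 0.0327]
force: [-0.1, 0.5, -0.5]
gripper_width: -0.0002
position: [0.5563, -0.2052, 0.0327]
force: [0.6, 0.2, -0.6]
gripper_width: -0.0
```

```bash
for i in 1 2 3 4 5; do
python3 -m handwheel '[{"rx":0,"ry":0,"rz":0,"x":0,"y":-0.12,"z":0,"gripper":1},{"rx":0,"ry":0,"rz":0,"x":0,"y":0,"z":0,"gripper":1}]' | grep -E "pos|force"; done
```

```text
position: [0.5571, -0.2059, 0.0327]
force: [-0.6, -0.5, -0.0]
position: [0.558, -0.2068, 0.0327]
force: [0.2, 0.2, -0.0]
position: [0.5588, -0.2077, 0.0328]
force: [0.2, 0.2, -0.3]
position: [0.5597, -0.2086, 0.0328]
force: [-0.2, -0.1, -0.2]
position: [0.5602, -0.2092, 0.0327]
force: [-3.1, 1.9, 1.6]
```

```bash

python3 -m handwheel '[{"rx":0,"ry":0,"rz":0,"x":0,"y":-0.1,"z":0,"gripper":1},{"rx":0,"ry":0,"rz":0,"x":0,"y":0,"z":0,"gripper":1},{"rx":0,"ry":0,"rz":0,"x":0,"y":0,"z":0,"gripper":1}]' | grep -E "pos|force"
python3 -c "
from h import *
st();snap('wrist','w5.png')
a=cv2.imread('pics/w5.png');cv2.imwrite('pics/w5c.png',cv2.resize(a[0:210,140:420],None,fx=2.8,fy=2.8,interpolation=2))
p=ctrl.read_state()['position'][:2]; sn=W(-.057,.072); print('from seat',np.linalg.norm(p-sn))"
```

```text
position: [0.5604, -0.2095, 0.0327]
force: [-4.3, 4.5, 2.6]
t 10.73 p [ 0.5604 -0.2095  0.0327] phi 44.11 tilt [-1.e+00  2.e-03 -6.e-04] F [-4.33  4.48  2.6 ] w -0.0001 q [-0.02  0.11 -0.21 -0.   -1.26 -2.35]
from seat 0.14495318946183858
```

View pics/w5c.png

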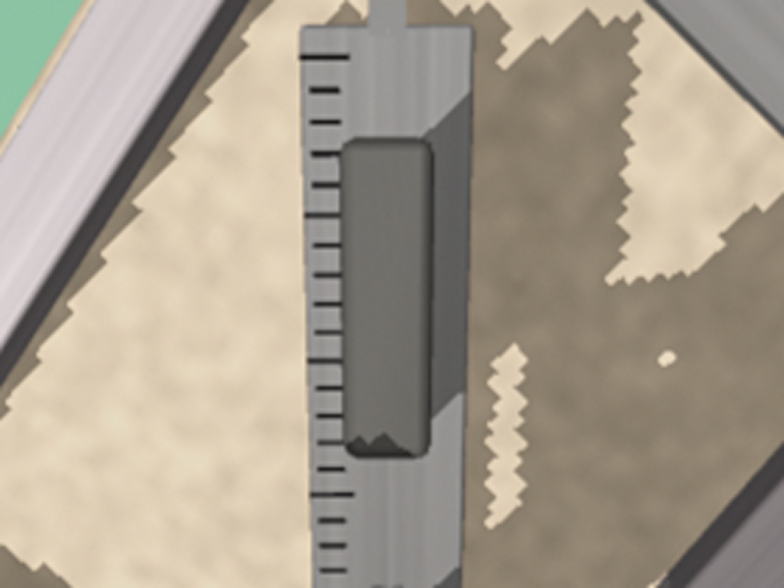

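```bash
python3 - <<'E'
from h import *
a,c=load('w5.png'); sn=W(-.057,.072);sf=W(.057,-.076);d=(sf-sn)/np.linalg.norm(sf-sn);n=np.array([-d[1],d[0]])
for u,v,z in [(140+388/2.8,143/2.8,.054),(140+388/2.8,453/2.8,.054),(140+302/2.8,30/2.8,.014),(140+472/2.8,30/2.8,.014)]:
    w=ray(c,u,v,z)[:2]-sn;print((w@d*1000).round(1),(w@n*1000).round(1))
E
```

```text
55.0 0.4
92.9 0.5
31.2 -13.3
31.1 13.6
```

```bash

python3 -m handwheel '[{"rx":0,"ry":0,"rz":0,"x":0,"y":0.5,"z":0,"gripper":1},{"rx":0,"ry":0,"rz":0,"x":0,"y":1.2,"z":0,"gripper":1},{"rx":0,"ry":0,"rz":0,"x":0,"y":1.2,"z":0,"gripper":1},{"rx":0,"ry":0,"rz":0,"x":0,"y":0.8,"z":0,"gripper":1},{"rx":0,"ry":0,"rz":0,"x":0,"y":0,"z":0,"gripper":1}]' | grep -E "pos|force"
for i in 1 2 3 4 5; do
python3 -m handwheel '[{"rx":0,"ry":0,"rz":0,"x":0,"y":0.1,"z":0,"gripper":1},{"rx":0,"ry":0,"rz":0,"x":0,"y":0,"z":0,"gripper":1}]' | grep -E "pos|force"; done
```

```text
position: [0.5349, -0.1828, 0.033]
force: [0.4, -0.0, 0.5]
position: [0.5349, -0.1829, 0.033]
force: [0.1, -0.4, 0.1]
position: [0.534, -0.1823, 0.0327]
force: [-0.1, 0.0, 1.1]
position: [0.5332, -0.1814, 0.0326]
force: [-0.5, 0.5, 0.5]
position: [0.5325, -0.1806, 0.0327]
force: [-0.9, 0.4, 1.4]
position: [0.5321, -0.1802, 0.0329]
force: [1.3, -3.1, -1.8]
```

```bash
for i in 1 2; do
python3 -m handwheel '[{"rx":0,"ry":0,"rz":0,"x":0,"y":0.1,"z":0,"gripper":1},{"rx":0,"ry":0,"rz":0,"x":0,"y":0,"z":0,"gripper":1}]' | grep -E "pos|force"; done
python3 -c "
from h import *
p=ctrl.read_state()['position'][:2]; sn=W(-.057,.072); print('from seat',np.linalg.norm(p-sn))"
```

```text
position: [0.5318, -0.1798, 0.0331]
force: [3.1, -3.9, -1.7]
position: [0.5316, -0.1795, 0.0336]
force: [4.6, -5.9, -2.3]
from seat 0.10333608652406558
```

Fixed nose is seated (103.3 mm vs 103 expected). Press the tab once more.

```bash

python3 -m handwheel '[{"rx":0,"ry":0,"rz":0,"x":0,"y":-0.4,"z":0,"gripper":1},{"rx":0,"ry":0,"rz":0,"x":0,"y":-1.2,"z":0,"gripper":1},{"rx":0,"ry":0,"rz":0,"x":0,"y":-1.2,"z":0,"gripper":1},{"rx":0,"ry":0,"rz":0,"x":0,"y":-1,"z":0,"gripper":1},{"rx":0,"ry":0,"rz":0,"x":0,"y":0,"z":0,"gripper":1}]' | grep -E "pos|force"
for i in 1 2 3 4; do
python3 -m handwheel '[{"rx":0,"ry":0,"rz":0,"x":0,"y":-0.12,"z":0,"gripper":1},{"rx":0,"ry":0,"rz":0,"x":0,"y":0,"z":0,"gripper":1}]' | grep -E "pos|force"; done
```

```text
position: [0.5575, -0.2066, 0.0324]
force: [0.0, 1.2, 0.5]
position: [0.5575, -0.2065, 0.0325]
force: [-0.8, -0.5, -0.6]
position: [0.5585, -0.2073, 0.0328]
force: [0.3, 0.6, -0.0]
position: [0.5595, -0.2083, 0.0329]
force: [0.3, -1.7, -0.0]
position: [0.56, -0.2089, 0.0328]
force: [-3.4, 2.0, 1.5]
```

```bash

python3 -m handwheel '[{"rx":0,"ry":0,"rz":0,"x":0,"y":-0.1,"z":0,"gripper":1},{"rx":0,"ry":0,"rz":0,"x":0,"y":0,"z":0,"gripper":1},{"rx":0,"ry":0,"rz":0,"x":0,"y":0,"z":0,"gripper":1}]' | grep -E "pos|force"
python3 -m handwheel '[{"rx":0,"ry":0,"rz":0,"x":0,"y":0.4,"z":0,"gripper":1},{"rx":0,"ry":0,"rz":0,"x":0,"y":0.6,"z":0,"gripper":1},{"rx":0,"ry":0,"rz":0,"x":-2.5,"y":0,"z":0,"gripper":1},{"rx":0,"ry":0,"rz":0,"x":-3,"y":0,"z":0,"gripper":1},{"rx":0,"ry":0,"rz":0,"x":-3,"y":0,"z":0,"gripper":0.3}]' | grep -E "time|pos|force"
python3 -c "
from h import *
p=np.array([.5602,-.2092]); sn=W(-.057,.072); print('D1 est',np.linalg.norm(p-sn)+.011+.005+.026)
sc=W(-.057,.072);d=W(.057,-.076)-sc;d/=np.linalg.norm(d);h=sc+d*.073;go(*h,.15,44)
snap('top','t6.png');snap('wrist','w6.png')"
```

```text
position: [0.5602, -0.2093, 0.0327]
force: [-6.0, 4.8, 3.9]
time_s: 14.12
position: [0.5533, -0.2026, 0.1182]
force: [0.8, -0.1, 0.2]
D1 est 0.18659363536048573
turn [ 0.11 -0.07 -0.04] shift now-axes [-3.17  6.21 -0.01] after-turn axes [-3.18  6.2  -0.02]
```

D1 ≈ 186.6 mm. Before lifting, push the slide in ~14 mm from outside so the rule fits the shorter diagonal.

```bash

python3 -m handwheel '[{"rx":0,"ry":0,"rz":0,"x":0,"y":-2.5,"z":0,"gripper":1},{"rx":0,"ry":0,"rz":0,"x":0,"y":-2.3,"z":0,"gripper":1},{"rx":0,"ry":0,"rz":0,"x":3.5,"y":0,"z":0,"gripper":1},{"rx":0,"ry":0,"rz":0,"x":3.5,"y":0,"z":0,"gripper":1},{"rx":0,"ry":0,"rz":0,"x":1.3,"y":0,"z":0,"gripper":1}]' | grep -E "pos|force"
python3 -c "
from h import *
p=ctrl.read_state()['position'][:2]; print(np.linalg.norm(p-W(-.057,.072)))"
```

```text
position: [0.5846, -0.2364, 0.0288]
force: [-0.1, 0.7, -2.3]
0.18110743291110404
```

```bash

python3 -m handwheel '[{"rx":0,"ry":0,"rz":0,"x":-0.2,"y":0.3,"z":0,"gripper":1},{"rx":0,"ry":0,"rz":0,"x":0,"y":0.4,"z":0,"gripper":1},{"rx":0,"ry":0,"rz":0,"x":0,"y":0.4,"z":0,"gripper":1},{"rx":0,"ry":0,"rz":0,"x":0,"y":0.4,"z":0,"gripper":1},{"rx":0,"ry":0,"rz":0,"x":0,"y":0.4,"z":0,"gripper":1}]' | grep -E "pos|force"
python3 -m handwheel '[{"rx":0,"ry":0,"rz":0,"x":0,"y":0,"z":0,"gripper":1},{"rx":0,"ry":0,"rz":0,"x":0,"y":-0.3,"z":0,"gripper":1},{"rx":0,"ry":0,"rz":0,"x":-3,"y":-0.3,"z":0,"gripper":1},{"rx":0,"ry":0,"rz":0,"x":-3.5,"y":0,"z":0,"gripper":0.3},{"rx":0,"ry":0,"rz":0,"x":0,"y":3.5,"z":0,"gripper":0.3}]' | grep -E "pos|force"
python3 -c "
from h import *
sc=W(-.057,.072);d=W(.057,-.076)-sc;d/=np.linalg.norm(d);h=sc+d*.0735;go(*h,.0285,44)"
```

```text
position: [0.5751, -0.2233, 0.0393]
force: [0.6, -0.9, 0.1]
position: [0.5594, -0.2064, 0.1099]
force: [0.1, 1.7, 2.4]
turn [-0.01  0.24  0.64] shift now-axes [ 8.06  6.94 -0.23] after-turn axes [ 8.14  6.85 -0.2 ]
```

```bash

python3 -m handwheel '[{"rx":0,"ry":0,"rz":0,"x":0,"y":3.5,"z":-0.1,"gripper":0.3},{"rx":0,"ry":0,"rz":0,"x":0,"y":3.4,"z":-0.1,"gripper":0.3},{"rx":0,"ry":0,"rz":0,"x":0,"y":0,"z":0,"gripper":0.3},{"rx":0,"ry":0,"rz":0,"x":0,"y":0,"z":0,"gripper":0.3}]' | grep -E "pos|force"
python3 -c "
from h import *
st();snap('wrist','w7.png')
sc=W(-.057,.072);d=W(.057,-.076)-sc;d/=np.linalg.norm(d);h=sc+d*.0735;go(*h,.0285,44)
a=cv2.imread('pics/w7.png');cv2.imwrite('pics/w7c.png',a)"
```

```text
position: [0.5043, -0.1539, 0.1027]
force: [0.7, -0.2, 0.1]
t 15.8 p [ 0.5043 -0.1539  0.1027] phi 44.21 tilt [-1.     -0.0011  0.0014] F [ 0.67 -0.2   0.15] w 0.03 q [ 0.09 -0.13 -0.32 -0.   -1.39 -2.46]
turn [0.16 0.06 0.07] shift now-axes [ 7.41 -0.66  0.11] after-turn axes [ 7.41 -0.67  0.12]
```

View pics/w7.png

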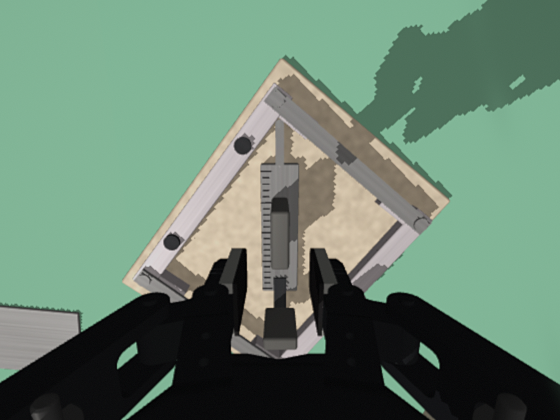

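Rule lies on the diagonal, fixed nose in the near-left corner (280,120), slide pulled back. Regrasp.

```bash

python3 -m handwheel '[{"rx":0,"ry":0,"rz":0,"x":1.5,"y":-0.66,"z":0.1,"gripper":0.3},{"rx":0,"ry":0,"rz":0,"x":3,"y":0,"z":0,"gripper":0.3},{"rx":0,"ry":0,"rz":0,"x":2.4,"y":0,"z":0,"gripper":0.3},{"rx":0,"ry":0,"rz":0,"x":0.3,"y":0,"z":0,"gripper":0.3},{"rx":0,"ry":0,"rz":0,"x":0,"y":0,"z":0,"gripper":0.3}]' 60 | grep -E "pos|force"
python3 -m handwheel '[{"rx":0,"ry":0,"rz":0,"x":0,"y":0,"z":0,"gripper":1},{"rx":0,"ry":0,"rz":0,"x":0,"y":0,"z":0,"gripper":1},{"rx":0,"ry":0,"rz":0,"x":0,"y":0,"z":0,"gripper":1},{"rx":0,"ry":0,"rz":0,"x":0,"y":0,"z":0,"gripper":1}]' | grep -E "pos|force|wid"
python3 -c "
from h import *
st();sc=W(-.057,.072);d=W(.057,-.076)-sc;d/=np.linalg.norm(d);n=np.array([-d[1],d[0]]);p=ctrl.read_state()['position'][:2]-sc;print(p@d,p@n)"
```

```text
position: [0.5092, -0.1594, 0.0283]
force: [-0.0, 1.0, -0.7]
position: [0.5113, -0.1592, 0.0319]
force: [1.7, -2.0, 2.5]
gripper_width: 0.0107
t 16.6 p [ 0.5113 -0.1592  0.0319] phi 44.12 tilt [-1.     -0.0033  0.0019] F [ 1.66 -1.98  2.52] w 0.0107 q [ 0.07 -0.07 -0.39  0.   -1.25 -2.45]
0.07464942413540183 0.0001759476665439837
```

```bash

python3 -m handwheel '[{"rx":0,"ry":0,"rz":0,"x":-2,"y":0,"z":0,"gripper":1},{"rx":0,"ry":0,"rz":0,"x":-3.5,"y":0,"z":0,"gripper":1},{"rx":-7,"ry":0,"rz":0,"x":-2,"y":0,"z":0,"gripper":1},{"rx":-7,"ry":0,"rz":0,"x":0,"y":0,"z":0,"gripper":1},{"rx":-7,"ry":0,"rz":0,"x":0,"y":0,"z":0,"gripper":1}]' | grep -E "pos|force"
python3 -m handwheel '[{"rx":-7,"ry":0,"rz":0,"x":0,"y":0,"z":0,"gripper":1},{"rx":-7,"ry":0,"rz":0,"x":0,"y":0,"z":0,"gripper":1},{"rx":-7,"ry":0,"rz":0,"x":0,"y":0,"z":0,"gripper":1},{"rx":-7,"ry":0,"rz":0,"x":0,"y":0,"z":0,"gripper":1},{"rx":-7,"ry":0,"rz":0,"x":0,"y":0,"z":0,"gripper":1}]' | grep -E "pos|force"
python3 -m handwheel '[{"rx":-7,"ry":0,"rz":0,"x":0,"y":0,"z":0,"gripper":1},{"rx":-7,"ry":0,"rz":0,"x":0,"y":0,"z":0,"gripper":1},{"rx":-7,"ry":0,"rz":0,"x":0,"y":0,"z":0,"gripper":1},{"rx":-7,"ry":0,"rz":0,"x":0,"y":0,"z":0,"gripper":1},{"rx":-7,"ry":0,"rz":0,"x":0,"y":0,"z":0,"gripper":1}]' | grep -E "pos|force"
python3 -m handwheel '[{"rx":-7,"ry":0,"rz":0,"x":0,"y":0,"z":0,"gripper":1},{"rx":-5,"ry":0,"rz":0,"x":0,"y":0,"z":0,"gripper":1},{"rx":0,"ry":0,"rz":0,"x":0,"y":0,"z":0,"gripper":1},{"rx":0,"ry":0,"rz":0,"x":0,"y":0,"z":0,"gripper":1}]' | grep -E "pos|force|wid"
python3 -c "
from h import *
st();place((-.057,-.072),(.057,.0683),.006,.034,-.0746,0)
snap('wrist','w8.png')"
```

```text
position: [0.5102, -0.1581, 0.106]
force: [0.1, 0.5, -6.5]
position: [0.509, -0.1581, 0.1037]
force: [-0.5, 0.1, -5.2]
position: [0.509, -0.158, 0.1037]
force: [0.1, 0.6, -5.2]
position: [0.5093, -0.1583, 0.104]
force: [0.6, 0.9, -5.3]
gripper_width: 0.0108
t 18.18 p [ 0.5093 -0.1583  0.104 ] phi 146.94 tilt [-1.0e+00  1.0e-04  1.8e-03] F [ 0.57  0.95 -5.28] w 0.0108 q [ 0.08 -0.11 -0.3  -0.   -1.39 -0.65]
[ 0.51891891 -0.18087575] 147.3046037149431
turn [-0.37  0.1  -0.01] shift now-axes [ 7.    1.36 -2.05] after-turn axes [ 7.    1.38 -2.03]
```

```bash

python3 -m handwheel '[{"rx":-0.4,"ry":0,"rz":0,"x":0,"y":1.55,"z":-2.0,"gripper":1},{"rx":0,"ry":0,"rz":0,"x":2.5,"y":0,"z":0,"gripper":1},{"rx":0,"ry":0,"rz":0,"x":0,"y":0,"z":0,"gripper":1},{"rx":0,"ry":0,"rz":0,"x":0,"y":0,"z":0,"gripper":1}]' | grep -E "pos|force"
python3 -c "
from h import *
st();place((-.057,-.072),(.057,.0683),.004,.034,-.0746,0)
snap('wrist','w9.png')"
```

```text
position: [0.5168, -0.1824, 0.078]
force: [0.0, 1.0, -4.1]
t 18.57 p [ 0.5168 -0.1824  0.078 ] phi 147.37 tilt [-1.      0.0017  0.0041] F [ 0.05  0.98 -4.14] w 0.0107 q [ 0.03 -0.06 -0.29 -0.   -1.34 -0.6 ]
[ 0.51783857 -0.18255886] 147.3046037149431
turn [ 0.07  0.23 -0.09] shift now-axes [ 4.4  -0.05 -0.12] after-turn axes [ 4.4  -0.04 -0.1 ]
```

View pics/w9.png

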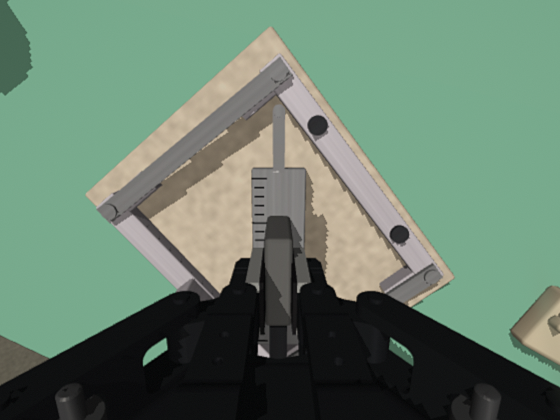

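Nose (278,110) points into the near-right corner (277,95): good. Lower, then step down to contact.

```bash

python3 -m handwheel '[{"rx":0,"ry":0,"rz":0,"x":2,"y":-0.05,"z":-0.1,"gripper":1},{"rx":0,"ry":0,"rz":0,"x":1.5,"y":0,"z":0,"gripper":1},{"rx":0,"ry":0,"rz":0,"x":0.8,"y":0,"z":0,"gripper":1},{"rx":0,"ry":0,"rz":0,"x":0,"y":0,"z":0,"gripper":1}]' | grep -E "pos|force"
for i in 1 2 3 4 5; do
python3 -m handwheel '[{"rx":0,"ry":0,"rz":0,"x":0.1,"y":0,"z":0,"gripper":1},{"rx":0,"ry":0,"rz":0,"x":0,"y":0,"z":0,"gripper":1}]' | grep -E "pos|force"; done
```

```text
position: [0.5188, -0.1823, 0.036]
force: [0.4, -0.1, -4.9]
position: [0.5197, -0.1826, 0.0369]
force: [-1.3, 0.2, -6.1]
position: [0.5197, -0.1827, 0.0356]
force: [-0.3, -0.0, -5.0]
position: [0.5196, -0.1827, 0.0341]
force: [-0.5, -0.1, -4.6]
position: [0.5198, -0.1826, 0.0338]
force: [-1.1, 2.2, 0.9]
position: [0.52, -0.1826, 0.0336]
force: [-3.6, 4.6, 6.5]
```

```bash

python3 -m handwheel '[{"rx":0,"ry":0,"rz":0,"x":-0.1,"y":0,"z":0,"gripper":1},{"rx":0,"ry":0,"rz":0,"x":0,"y":0.2,"z":0,"gripper":1},{"rx":0,"ry":0,"rz":0,"x":0,"y":0,"z":0,"gripper":1}]' | grep -E "pos|force"
for i in 1 2 3; do
python3 -m handwheel '[{"rx":0,"ry":0,"rz":0,"x":0,"y":0.1,"z":0,"gripper":1},{"rx":0,"ry":0,"rz":0,"x":0,"y":0,"z":0,"gripper":1}]' | grep -E "pos|force"; done
python3 -c "
from h import *
sc=W(-.057,-.072);d=W(.057,.0683)-sc;d/=np.linalg.norm(d);n=np.array([-d[1],d[0]]);p=ctrl.read_state()['position'][:2]-sc;print(p@d,p@n)"
```

```text
position: [0.5195, -0.1841, 0.0339]
force: [1.0, 4.4, 3.1]
position: [0.5193, -0.1849, 0.0339]
force: [2.5, 5.3, 2.5]
position: [0.5188, -0.1858, 0.0339]
force: [2.5, 5.6, 3.1]
position: [0.5183, -0.1867, 0.0339]
force: [2.7, 5.1, 3.0]
0.07538745631781853 -0.002592843457705288
```

```bash

python3 -m handwheel '[{"rx":0,"ry":0,"rz":0,"x":-0.12,"y":0,"z":0.15,"gripper":1},{"rx":0,"ry":0,"rz":0,"x":0,"y":0,"z":0,"gripper":1}]' | grep -E "pos|force"
for i in 1 2 3; do
python3 -m handwheel '[{"rx":0,"ry":0,"rz":0,"x":0,"y":0.1,"z":0,"gripper":1},{"rx":0,"ry":0,"rz":0,"x":0,"y":0,"z":0,"gripper":1}]' | grep -E "pos|force"; done
python3 -c "
from h import *
sc=W(-.057,-.072);d=W(.057,.0683)-sc;d/=np.linalg.norm(d);n=np.array([-d[1],d[0]]);p=ctrl.read_state()['position'][:2]-sc;print(p@d,p@n)"
```

```text
position: [0.5153, -0.1862, 0.0338]
force: [1.1, 1.7, 0.7]
position: [0.5149, -0.1869, 0.0339]
force: [1.5, 2.7, -0.1]
position: [0.5143, -0.1878, 0.0339]
force: [1.4, 1.8, 0.1]
position: [0.5139, -0.1885, 0.034]
force: [2.2, 2.5, -0.1]
0.0715144679944866 0.00010337139046581807
```

```bash

python3 - <<'E'
from h import *
for f,uv,p,phi,dz in [('w2.png',(277.8,103.0),(.5213,-.171,.2164),76.9,.0226),('w9.png',(278,107),(.5168,-.1824,.078),147.37,.0278)]:
    a,c=load(f); g=cv2.cvtColor(a,6); col=g[85:135,278].astype(int)
    print(col.tolist())
    w=ray(c,*uv,p[2]-dz+.010)[:2]-p[:2];e=np.radians(phi-90);print(w@[np.cos(e),np.sin(e)],w@[-np.sin(e),np.cos(e)])
E
for i in 1 2 3; do
python3 -m handwheel '[{"rx":0,"ry":0,"rz":0,"x":0,"y":0.1,"z":0,"gripper":1},{"rx":0,"ry":0,"rz":0,"x":0,"y":0,"z":0,"gripper":1}]' | grep -E "pos|force"; done
```

```text
[163, 163, 164, 163, 164, 163, 164, 163, 163, 164, 163, 163, 157, 139, 133, 133, 133, 134, 136, 136, 135, 134, 135, 135, 134, 128, 124, 130, 132, 131, 131, 131, 131, 131, 131, 131, 130, 131, 131, 131, 131, 130, 131, 132, 132, 132, 130, 130, 130, 131]
-0.07486464780796932 -0.00041013395708607616
[119, 107, 107, 114, 115, 116, 117, 116, 114, 109, 115, 106, 77, 92, 109, 112, 110, 111, 112, 121, 131, 131, 131, 130, 131, 131, 131, 130, 131, 130, 131, 127, 123, 124, 124, 125, 125, 125, 125, 125, 124, 126, 125, 125, 125, 124, 125, 124, 124, 124]
-0.07403962870280874 -0.000306761570635747
position: [0.5138, -0.1889, 0.0341]
force: [3.7, 4.2, -0.1]
position: [0.5137, -0.1894, 0.0341]
force: [4.6, 6.2, -1.0]
position: [0.5137, -0.1897, 0.0343]
force: [5.8, 8.1, -0.4]
```

```bash

python3 -m handwheel '[{"rx":0,"ry":0,"rz":0,"x":0,"y":-0.15,"z":0,"gripper":1},{"rx":0,"ry":0,"rz":0,"x":0,"y":0,"z":0,"gripper":0.3},{"rx":0,"ry":0,"rz":0,"x":0,"y":0,"z":0,"gripper":0.3},{"rx":0,"ry":0,"rz":0,"x":0,"y":0,"z":0,"gripper":0.3}]' | grep -E "pos|force|wid"
python3 -m handwheel '[{"rx":0,"ry":0,"rz":0,"x":-2,"y":0,"z":0,"gripper":0.3},{"rx":0,"ry":0,"rz":0,"x":-3,"y":0,"z":0,"gripper":0.3},{"rx":0,"ry":0,"rz":0,"x":0,"y":-2,"z":0,"gripper":1},{"rx":0,"ry":0,"rz":0,"x":0,"y":-1.8,"z":0,"gripper":1},{"rx":0,"ry":0,"rz":0,"x":0,"y":0,"z":0,"gripper":1}]' | grep -E "pos|force|wid"
python3 - <<'E'
from h import *
st();a,c=snap('wrist','w10.png')
sc=W(-.057,-.072);d=W(.057,.0683)-sc;d/=np.linalg.norm(d);n=np.array([-d[1],d[0]])
p=ctrl.read_state()['position'][:2]-sc;print('tcp',p@d,p@n)
# sampled profile along the rule axis on the handle-top plane and the body plane
g=cv2.cvtColor(a,6)
for z in (.054,.014,.016):
    print(z,[int(g[int(v),int(u)]) if 0<=v<420 and 0<=u<560 else -1 for k in range(-6,110,2) for u,v in [proj(c,[*(sc+d*k/1000),z])]])
E
```

```text
position: [0.5123, -0.1904, 0.0338]
force: [0.3, -0.3, 0.1]
gripper_width: 0.0297
position: [0.5343, -0.1566, 0.0844]
force: [-0.8, -0.6, -0.4]
gripper_width: -0.0
t 22.45 p [ 0.5343 -0.1566  0.0844] phi 147.55 tilt [-1.e+00 -4.e-04 -4.e-04] F [-0.83 -0.6  -0.38] w -0.0 q [ 0.08 -0.04 -0.27 -0.   -1.35 -0.64]
tcp 0.10822460340907414 0.00048250689594139985
0.054 [127, 129, 119, 84, 116, 57, 77, 129, 127, 126, 127, 126, 125, 124, 126, 125, 126, 125, 124, 129, 128, 128, 129, 131, 130, 129, 129, 130, 55, 90, 93, 93, 93, 93, 92, 92, 92, 91, 91, 92, 91, 90, 90, 90, 90, 91, 91, 91, 63, 123, 52, 58, 49, 51, 47, 46, 47, 47]
0.014 [104, 62, 75, 121, 122, 126, 126, 126, 126, 126, 125, 126, 126, 125, 125, 126, 125, 124, 131, 131, 130, 131, 129, 131, 130, 129, 129, 129, 130, 55, 81, 93, 94, 92, 93, 92, 93, 92, 93, 93, 91, 92, 91, 91, 91, 92, 92, 90, 89, 90, 91, 91, 90, 91, 67, 123, 52, 57]
0.016 [112, 57, 77, 121, 124, 126, 126, 127, 126, 125, 125, 125, 126, 124, 125, 126, 125, 124, 131, 131, 130, 131, 129, 131, 130, 129, 129, 129, 130, 55, 81, 93, 94, 93, 93, 93, 93, 92, 93, 93, 91, 92, 91, 91, 91, 90, 90, 91, 91, 91, 91, 91, 90, 84, 90, 126, 47, 57]
```

```bash

python3 -m handwheel '[{"rx":0,"ry":0,"rz":0,"x":2.5,"y":0,"z":0,"gripper":1},{"rx":0,"ry":0,"rz":0,"x":2.5,"y":0,"z":0,"gripper":1},{"rx":0,"ry":0,"rz":0,"x":0.2,"y":0.2,"z":0,"gripper":1},{"rx":0,"ry":0,"rz":0,"x":0,"y":0,"z":0,"gripper":1}]' | grep -E "pos|force|wid"
for i in 1 2 3 4; do
python3 -m handwheel '[{"rx":0,"ry":0,"rz":0,"x":0,"y":0.1,"z":0,"gripper":1},{"rx":0,"ry":0,"rz":0,"x":0,"y":0,"z":0,"gripper":1}]' | grep -E "pos|force"; done
python3 -c "
from h import *
sc=W(-.057,-.072);d=W(.057,.0683)-sc;d/=np.linalg.norm(d);n=np.array([-d[1],d[0]]);p=ctrl.read_state()['position'][:2]-sc;print(p@d,p@n)"
```

```text
position: [0.5304, -0.1603, 0.0303]
force: [0.0, -0.7, 0.8]
gripper_width: -0.0002
position: [0.5326, -0.161, 0.0339]
force: [0.0, 0.6, 0.5]
position: [0.5318, -0.1614, 0.0333]
force: [0.7, -0.2, -0.4]
position: [0.5308, -0.1621, 0.0324]
force: [-0.6, 0.6, 0.4]
position: [0.5305, -0.1625, 0.0323]
force: [0.2, 2.2, 1.5]
0.10231170606776104 0.00012580902140502055
```

```bash
for i in 1 2; do
python3 -m handwheel '[{"rx":0,"ry":0,"rz":0,"x":0,"y":0.12,"z":0,"gripper":1},{"rx":0,"ry":0,"rz":0,"x":0,"y":0,"z":0,"gripper":1}]' | grep -E "pos|force"; done
python3 -c "
from h import *
sc=W(-.057,-.072);d=W(.057,.0683)-sc;d/=np.linalg.norm(d);n=np.array([-d[1],d[0]]);p=ctrl.read_state()['position'][:2]-sc;print(p@d,p@n)"
```

```text
position: [0.5305, -0.1628, 0.0323]
force: [2.1, 4.8, 0.6]
position: [0.5306, -0.1631, 0.0324]
force: [5.0, 7.3, -0.5]
0.10185790945745768 -0.00027779960633052714
```

```bash

python3 -m handwheel '[{"rx":0,"ry":0,"rz":0,"x":0,"y":-0.4,"z":0,"gripper":1},{"rx":0,"ry":0,"rz":0,"x":0,"y":-1,"z":0,"gripper":1},{"rx":0,"ry":0,"rz":0,"x":0,"y":-1,"z":0,"gripper":1},{"rx":0,"ry":0,"rz":0,"x":0,"y":-0.5,"z":0,"gripper":1},{"rx":0,"ry":0,"rz":0,"x":0,"y":-0.3,"z":0,"gripper":1}]' | grep -E "pos|force"
python3 -m handwheel '[{"rx":0,"ry":0,"rz":0,"x":0,"y":-0.2,"z":0,"gripper":1},{"rx":0,"ry":0,"rz":0,"x":0,"y":0,"z":0,"gripper":1}]' | grep -E "pos|force"
for i in 1 2 3; do
python3 -m handwheel '[{"rx":0,"ry":0,"rz":0,"x":0,"y":-0.12,"z":0,"gripper":1},{"rx":0,"ry":0,"rz":0,"x":0,"y":0,"z":0,"gripper":1}]' | grep -E "pos|force"; done
python3 -c "
from h import *
sc=W(-.057,-.072);d=W(.057,.0683)-sc;d/=np.linalg.norm(d);n=np.array([-d[1],d[0]]);p=ctrl.read_state()['position'][:2]-sc;print(p@d,p@n)"
```

```text
position: [0.5464, -0.1372, 0.0318]
force: [0.6, -0.1, -0.9]
position: [0.5472, -0.1359, 0.0318]
force: [-0.3, 0.0, 0.2]
position: [0.5477, -0.1352, 0.0319]
force: [0.0, -0.2, -0.5]
position: [0.5483, -0.1342, 0.0319]
force: [0.5, 0.0, 0.1]
position: [0.5491, -0.1332, 0.032]
force: [-0.6, 0.2, -0.4]
0.13704700437360787 0.0004006343669028583
```

```bash
for i in 1 2 3; do
python3 -m handwheel '[{"rx":0,"ry":0,"rz":0,"x":0,"y":-0.12,"z":0,"gripper":1},{"rx":0,"ry":0,"rz":0,"x":0,"y":0,"z":0,"gripper":1}]' | grep -E "pos|force"; done
python3 -c "
from h import *
sc=W(-.057,-.072);d=W(.057,.0683)-sc;d/=np.linalg.norm(d);n=np.array([-d[1],d[0]]);p=ctrl.read_state()['position'][:2]-sc;print(p@d,p@n)"
```

```text
position: [0.5494, -0.1325, 0.0319]
force: [-1.1, -1.9, 1.0]
position: [0.5495, -0.1323, 0.0319]
force: [-3.5, -6.9, 0.7]
position: [0.5496, -0.1322, 0.0319]
force: [-5.1, -9.1, 0.6]
0.1381785037858839 0.00046052191005921275
```

D1−D2 ≈ 5.2 mm → far bar about 3.3 mm too far right. Retreat, let it rest, then regrasp.

```bash

python3 -m handwheel '[{"rx":0,"ry":0,"rz":0,"x":0,"y":0.4,"z":0,"gripper":1},{"rx":0,"ry":0,"rz":0,"x":0,"y":0.6,"z":0,"gripper":1},{"rx":0,"ry":0,"rz":0,"x":-2.5,"y":0,"z":0,"gripper":1},{"rx":0,"ry":0,"rz":0,"x":-3,"y":0,"z":0,"gripper":0.3},{"rx":0,"ry":0,"rz":0,"x":-1.5,"y":0,"z":0,"gripper":0.3}]' | grep -E "time|pos|force"
python3 -m handwheel '[{"rx":0,"ry":0,"rz":0,"x":0,"y":2.5,"z":0,"gripper":0.3},{"rx":0,"ry":0,"rz":0,"x":0,"y":2.5,"z":0,"gripper":0.3},{"rx":0,"ry":0,"rz":0,"x":0,"y":0.5,"z":0,"gripper":0.3},{"rx":0,"ry":0,"rz":0,"x":0,"y":0,"z":0,"gripper":0.3},{"rx":0,"ry":0,"rz":0,"x":0,"y":0,"z":0,"gripper":0.3}]' | grep -E "time|pos|force"
python3 - <<'E'
from h import *
st();a,c=snap('wrist','w11.png')
sc=W(-.057,-.072);d=W(.057,.0683)-sc;d/=np.linalg.norm(d);n=np.array([-d[1],d[0]])
g=cv2.cvtColor(a,6)
for z in (.054,.014,.016):
    print(z,[int(g[int(v),int(u)]) if 0<=v<420 and 0<=u<560 else -1 for k in range(-6,110,2) for u,v in [proj(c,[*(sc+d*k/1000),z])]])
print('across handle',[int(g[int(v),int(u)]) for k in range(-16,17) for u,v in [proj(c,[*(sc+d*.072+n*k/1000),.054])]])
h=sc+d*.0725;go(*h,.0315,147.3)
E
```

```text
time_s: 25.83
position: [0.5469, -0.1389, 0.1057]
force: [0.5, 0.1, 1.1]
time_s: 26.25
position: [0.5163, -0.1848, 0.102]
force: [-1.0, -0.4, -0.2]
t 26.25 p [ 0.5163 -0.1848  0.102 ] phi 147.47 tilt [-1.e+00 -8.e-04 -3.e-04] F [-1.   -0.42 -0.24] w 0.03 q [ 0.02 -0.07 -0.26 -0.   -1.38 -0.59]
0.054 [108, 106, 75, 74, 125, 120, 121, 121, 120, 121, 121, 120, 120, 121, 120, 120, 125, 126, 126, 126, 126, 126, 126, 125, 126, 77, 56, 57, 56, 90, 92, 90, 91, 90, 91, 91, 90, 91, 88, 90, 90, 91, 91, 90, 91, 90, 91, 90, 81, 125, 125, 91, 78, 75, 67, 37, 47, 46]
0.014 [106, 75, 74, 117, 122, 121, 122, 121, 120, 121, 121, 122, 120, 120, 121, 121, 121, 124, 125, 126, 126, 126, 126, 125, 126, 126, 126, 126, 127, 55, 56, 57, 56, 64, 90, 91, 91, 90, 91, 92, 91, 91, 90, 90, 89, 90, 91, 90, 90, 91, 92, 90, 91, 90, 91, 90, 79, 113]
0.016 [106, 75, 74, 92, 122, 121, 122, 121, 120, 121, 121, 122, 120, 120, 121, 120, 121, 124, 125, 126, 126, 126, 126, 126, 126, 126, 126, 126, 127, 55, 57, 57, 56, 81, 91, 91, 90, 91, 91, 90, 91, 91, 90, 91, 88, 90, 90, 90, 91, 91, 91, 91, 91, 90, 90, 90, 81, 125]
across handle [183, 187, 189, 186, 138, 123, 122, 127, 132, 109, 77, 86, 91, 90, 91, 91, 90, 91, 91, 92, 84, 51, 79, 77, 77, 77, 76, 95, 107, 105, 105, 104, 147]
turn [0.21 0.   0.03] shift now-axes [ 7.04  0.37 -0.02] after-turn axes [ 7.04  0.37 -0.02]
```

```bash

python3 -m handwheel '[{"rx":0.2,"ry":0,"rz":0,"x":1.5,"y":0.37,"z":0,"gripper":0.3},{"rx":0,"ry":0,"rz":0,"x":3,"y":0,"z":0,"gripper":0.3},{"rx":0,"ry":0,"rz":0,"x":2.2,"y":0,"z":0,"gripper":0.3},{"rx":0,"ry":0,"rz":0,"x":0.3,"y":0,"z":0,"gripper":0.3},{"rx":0,"ry":0,"rz":0,"x":0,"y":0,"z":0,"gripper":0.3}]' 60 | grep -E "pos|force"
python3 -m handwheel '[{"rx":0,"ry":0,"rz":0,"x":0,"y":0,"z":0,"gripper":1},{"rx":0,"ry":0,"rz":0,"x":0,"y":0,"z":0,"gripper":1},{"rx":0,"ry":0,"rz":0,"x":0,"y":0,"z":0,"gripper":1},{"rx":0,"ry":0,"rz":0,"x":0,"y":0,"z":0,"gripper":1}]' | grep -E "pos|force|wid"
python3 -m handwheel '[{"rx":0,"ry":0,"rz":0,"x":-1.5,"y":0,"z":0,"gripper":1},{"rx":0,"ry":0,"rz":0,"x":-3.5,"y":0,"z":0,"gripper":1},{"rx":0,"ry":0,"rz":0,"x":-4,"y":0,"z":0,"gripper":1},{"rx":0,"ry":0,"rz":0,"x":-4,"y":0,"z":0,"gripper":1},{"rx":0,"ry":0,"rz":0,"x":-2,"y":0,"z":0,"gripper":1}]' | grep -E "pos|force|wid"
python3 -c "
from h import *
st();go(.585,.183,.15,77)"
```

```text
position: [0.5134, -0.1875, 0.0305]
force: [-0.1, 0.5, 0.5]
position: [0.5153, -0.1879, 0.034]
force: [-0.6, 2.6, 5.3]
gripper_width: 0.0104
position: [0.515, -0.1887, 0.1873]
force: [0.9, -0.5, -3.5]
gripper_width: 0.0109
t 27.47 p [ 0.515  -0.1887  0.1873] phi 147.3 tilt [-1.     -0.0017 -0.0054] F [ 0.86 -0.51 -3.51] w 0.0109 q [ 0.02 -0.1  -0.14  0.   -1.53 -0.59]
turn [70.3  -0.21  0.28] shift now-axes [  3.71 -35.05  14.22] after-turn axes [ 3.73  1.54 37.79]
```

```bash

python3 -m handwheel '[{"rx":7.1,"ry":0,"rz":0,"x":0,"y":0,"z":0,"gripper":1},{"rx":7.1,"ry":0,"rz":0,"x":0,"y":0,"z":0,"gripper":1},{"rx":7.1,"ry":0,"rz":0,"x":0,"y":0,"z":0,"gripper":1},{"rx":7.1,"ry":0,"rz":0,"x":0,"y":0,"z":0,"gripper":1},{"rx":7.1,"ry":0,"rz":0,"x":0,"y":0,"z":0,"gripper":1}]' | grep -E "pos"
python3 -m handwheel '[{"rx":7.1,"ry":0,"rz":0,"x":0,"y":0,"z":0,"gripper":1},{"rx":7.1,"ry":0,"rz":0,"x":0,"y":0,"z":0,"gripper":1},{"rx":7.1,"ry":0,"rz":0,"x":0,"y":0,"z":0,"gripper":1},{"rx":7.1,"ry":0,"rz":0,"x":0,"y":0,"z":0,"gripper":1},{"rx":0,"ry":0,"rz":0,"x":0,"y":0,"z":0,"gripper":1}]' | grep -E "pos"
python3 -c "
from h import *
st();go(.582,.183,.15,83)"
```

```text
position: [0.5135, -0.1878, 0.1808]
position: [0.5136, -0.1878, 0.1809]
t 28.3 p [ 0.5136 -0.1878  0.1809] phi 83.14 tilt [-1.e+00  2.e-03  8.e-04] F [-1.15  0.6  -5.12] w 0.0109 q [ 0.02 -0.1  -0.14 -0.   -1.53 -1.71]
turn [ 0.14  0.05 -0.11] shift now-axes [ 3.11 -2.37 37.63] after-turn axes [ 3.09 -2.27 37.64]
```

```bash

python3 -m handwheel '[{"rx":0,"ry":0,"rz":0,"x":0,"y":-0.25,"z":3,"gripper":1},{"rx":0,"ry":0,"rz":0,"x":0,"y":-0.25,"z":4,"gripper":1},{"rx":0,"ry":0,"rz":0,"x":0,"y":-0.25,"z":4,"gripper":1},{"rx":0,"ry":0,"rz":0,"x":0,"y":-0.25,"z":4,"gripper":1},{"rx":0,"ry":0,"rz":0,"x":0,"y":-0.25,"z":4,"gripper":1}]' | grep -E "pos"
python3 -m handwheel '[{"rx":0,"ry":0,"rz":0,"x":0,"y":-0.25,"z":4,"gripper":1},{"rx":0,"ry":0,"rz":0,"x":0,"y":-0.25,"z":4,"gripper":1},{"rx":0,"ry":0,"rz":0,"x":0,"y":-0.25,"z":4,"gripper":1},{"rx":0,"ry":0,"rz":0,"x":0,"y":-0.25,"z":4,"gripper":1},{"rx":0,"ry":0,"rz":0,"x":0,"y":0,"z":2.5,"gripper":1}]' | grep -E "pos"
python3 -m handwheel '[{"rx":0,"ry":0,"rz":0,"x":3.5,"y":0,"z":0,"gripper":1},{"rx":0,"ry":0,"rz":0,"x":4,"y":0,"z":0,"gripper":1},{"rx":0,"ry":0,"rz":0,"x":3,"y":0,"z":0,"gripper":1},{"rx":0,"ry":0,"rz":0,"x":0,"y":0,"z":0,"gripper":1},{"rx":0,"ry":0,"rz":0,"x":0,"y":0,"z":0,"gripper":1}]' | grep -E "pos|force"
python3 -c "
from h import *
st();go(.582,.183,.032,83)"
```

```text
position: [0.5479, 0.001, 0.1814]
position: [0.5792, 0.1855, 0.1806]
position: [0.5784, 0.1809, 0.0752]
force: [0.7, -0.5, -2.9]
t 29.55 p [0.5784 0.1809 0.0752] phi 83.54 tilt [-1.      0.0038 -0.0034] F [ 0.73 -0.46 -2.93] w 0.0107 q [ 0.63  0.1  -0.14 -0.   -1.34 -2.32]
turn [ 0.54 -0.2  -0.21] shift now-axes [ 4.31 -0.35  0.26] after-turn axes [ 4.32 -0.33  0.25]
```

```bash

python3 -m handwheel '[{"rx":0,"ry":0,"rz":0,"x":2,"y":-0.3,"z":0.2,"gripper":1},{"rx":0,"ry":0,"rz":0,"x":1.7,"y":0,"z":0,"gripper":1},{"rx":0,"ry":0,"rz":0,"x":0.4,"y":0,"z":0,"gripper":1},{"rx":0,"ry":0,"rz":0,"x":0,"y":0,"z":0,"gripper":1},{"rx":0,"ry":0,"rz":0,"x":0,"y":0,"z":0,"gripper":1}]' | grep -E "pos|force"
for i in 1 2 3; do
python3 -m handwheel '[{"rx":0,"ry":0,"rz":0,"x":0.12,"y":0,"z":0,"gripper":1},{"rx":0,"ry":0,"rz":0,"x":0,"y":0,"z":0,"gripper":1}]' | grep -E "pos|force"; done
```

```text
position: [0.584, 0.1838, 0.0387]
force: [-0.4, 1.1, -4.1]
position: [0.5836, 0.1839, 0.0366]
force: [-0.5, -0.6, -5.5]
position: [0.5829, 0.1836, 0.034]
force: [-0.1, 0.5, -5.8]
position: [0.5826, 0.1835, 0.0322]
force: [-0.1, 0.6, -4.4]
```

```bash
for i in 1 2 3; do
python3 -m handwheel '[{"rx":0,"ry":0,"rz":0,"x":0.1,"y":0,"z":0,"gripper":1},{"rx":0,"ry":0,"rz":0,"x":0,"y":0,"z":0,"gripper":1}]' | grep -E "pos|force"; done
```

```text
position: [0.5827, 0.1835, 0.0312]
force: [-0.3, 0.0, -5.3]
position: [0.5829, 0.1836, 0.031]
force: [-2.0, -0.3, -1.2]
position: [0.5829, 0.1836, 0.031]
force: [-5.9, 0.6, 4.0]
```

```bash

python3 -m handwheel '[{"rx":0,"ry":0,"rz":0,"x":-0.1,"y":0,"z":0,"gripper":0.2},{"rx":0,"ry":0,"rz":0,"x":0,"y":0,"z":0,"gripper":0.2},{"rx":0,"ry":0,"rz":0,"x":0,"y":0,"z":0,"gripper":0.2},{"rx":0,"ry":0,"rz":0,"x":-2,"y":0,"z":0,"gripper":0.2},{"rx":0,"ry":0,"rz":0,"x":-4,"y":0,"z":0,"gripper":0.2}]' 40 | grep -E "pos|force|wid"
python3 -m handwheel '[{"rx":-6.5,"ry":0,"rz":0,"x":-4,"y":0,"z":0,"gripper":-0.4},{"rx":-6.5,"ry":0,"rz":0,"x":-3.5,"y":0,"z":0,"gripper":-0.4},{"rx":0,"ry":0,"rz":0,"x":0,"y":0,"z":0,"gripper":-0.4}]' | grep -E "time|pos|force|wid"
python3 - <<'E'
from h import *
a,c=snap('wrist','w12.png')
w=W(.068,-.0033);print(w);go(*w,.12,96.4)
E
```

```text
position: [0.58, 0.1822, 0.0852]
force: [1.0, 0.6, -0.3]
gripper_width: 0.0343
time_s: 31.63
position: [0.5864, 0.1842, 0.1757]
force: [0.1, 0.1, 1.7]
gripper_width: 0.0596
[ 0.59194407 -0.16649955]
turn [0.05 0.19 0.55] shift now-axes [  4.99   3.31 -34.94] after-turn axes [  5.14   3.23 -34.93]
```

```bash

python3 -m handwheel '[{"rx":0,"ry":0,"rz":0,"x":0,"y":0.4,"z":-3,"gripper":-0.4},{"rx":0,"ry":0,"rz":0,"x":0,"y":0.4,"z":-4,"gripper":-0.4},{"rx":0,"ry":0,"rz":0,"x":0,"y":0.4,"z":-4,"gripper":-0.4},{"rx":0,"ry":0,"rz":0,"x":0,"y":0.4,"z":-4,"gripper":-0.4},{"rx":0,"ry":0,"rz":0,"x":0,"y":0.4,"z":-4,"gripper":-0.4}]' | grep -E "pos"
python3 -m handwheel '[{"rx":0,"ry":0,"rz":0,"x":0,"y":0.3,"z":-4,"gripper":-0.4},{"rx":0,"ry":0,"rz":0,"x":0,"y":0.3,"z":-4,"gripper":-0.4},{"rx":0,"ry":0,"rz":0,"x":0,"y":0.3,"z":-4,"gripper":-0.4},{"rx":0,"ry":0,"rz":0,"x":0,"y":0.3,"z":-3.5,"gripper":-0.4},{"rx":0,"ry":0,"rz":0,"x":0,"y":0,"z":0,"gripper":-0.4}]' | grep -E "pos"
python3 - <<'E'
from h import *
st();w=W(.068,-.0033);go(*w,.034,96.4)
a,c=snap('wrist','w13.png');np.set_printoptions(linewidth=250)
g=cv2.cvtColor(a,6)
for x in (.063,.068,.073):
    print(x,[int(g[int(v),int(u)]) if 0<=v<420 and 0<=u<560 else -1 for k in range(-40,41,2) for u,v in [proj(c,[*W(x,k/1000),.048])]])
print('x prof',[int(g[int(v),int(u)]) if 0<=v<420 and 0<=u<560 else -1 for k in range(40,91,2) for u,v in [proj(c,[*W(k/1000,-.003),.048])]])
print(proj(c,[*w,.048]))
E
```

```text
position: [0.5837, -0.0092, 0.1646]
position: [0.5885, -0.1684, 0.1641]
t 32.52 p [ 0.5885 -0.1684  0.1641] phi 96.04 tilt [-1.0e+00  1.9e-03 -9.0e-04] F [-0.28  1.39 -0.46] w 0.0597 q [ 0.05  0.08 -0.    0.   -1.5  -1.51]
turn [-0.36 -0.05 -0.11] shift now-axes [13.   -0.39  0.16] after-turn axes [13.01 -0.36  0.15]
0.063 [170, 169, 171, 171, 170, 170, 170, 169, 170, 170, 147, 169, 165, 170, 167, 166, 171, 170, 165, 160, 166, 168, 169, 165, 148, 87, 100, 98, 98, 99, 99, 99, 99, 99, 100, 99, 144, 165, 163, 163, 162]
0.068 [143, 145, 137, 134, 167, 167, 160, 157, 152, 158, 141, 164, 170, 164, 168, 171, 166, 159, 159, 167, 168, 166, 160, 162, 149, 95, 98, 97, 97, 110, 111, 110, 110, 109, 109, 107, 105, 122, 114, 116, 117]
0.073 [143, 141, 142, 142, 142, 142, 141, 142, 142, 142, 129, 163, 164, 170, 164, 160, 158, 166, 167, 166, 160, 161, 166, 159, 141, 131, 143, 144, 110, 111, 83, 83, 104, 112, 92, 83, 83, 113, 112, 92, 82]
x prof [174, 175, 174, 174, 174, 173, 73, 82, 66, 68, 86, 156, 160, 158, 162, 166, 166, 169, 122, 142, 141, 142, 142, 142, 141, 142]
[280.55545332 208.85042135]
```

```bash

python3 -m handwheel '[{"rx":-0.4,"ry":0,"rz":0,"x":2.5,"y":-0.36,"z":0,"gripper":-0.4},{"rx":0,"ry":0,"rz":0,"x":4,"y":0,"z":0,"gripper":-0.4},{"rx":0,"ry":0,"rz":0,"x":4,"y":0,"z":0,"gripper":-0.4},{"rx":0,"ry":0,"rz":0,"x":2.5,"y":0,"z":0,"gripper":-0.4},{"rx":0,"ry":0,"rz":0,"x":0,"y":0,"z":0,"gripper":-0.4}]' 40| grep -E "pos|force"
python3 -m handwheel '[{"rx":0,"ry":0,"rz":0,"x":0,"y":0,"z":0,"gripper":0.6},{"rx":0,"ry":0,"rz":0,"x":0,"y":0,"z":0,"gripper":0.6},{"rx":0,"ry":0,"rz":0,"x":0,"y":0,"z":0,"gripper":0.6},{"rx":0,"ry":0,"rz":0,"x":0,"y":0,"z":0,"gripper":0.6}]'| grep -E "pos|force|wid"
python3 - <<'E'
from h import *
st();p=ctrl.read_state()['position'][:2]-O;y=np.array([-np.sin(YAW),np.cos(YAW)]);print('frame y',p@y,'x',p@[y[1],-y[0]])
E
```

```text
position: [0.5885, -0.1611, 0.0272]
force: [-0.1, 0.2, -1.7]
position: [0.5942, -0.1643, 0.0385]
force: [0.7, -6.8, -3.3]
gripper_width: 0.0285
t 33.32 p [ 0.5942 -0.1643  0.0385] phi 96.77 tilt [-1.     -0.0031 -0.0034] F [ 0.73 -6.82 -3.27] w 0.0285 q [ 0.06  0.14 -0.16  0.   -1.26 -1.51]
frame y -0.0013708144007208711 x 0.07052297744676048
```

```bash

python3 -m handwheel '[{"rx":0,"ry":0,"rz":0,"x":0,"y":0,"z":0.12,"gripper":0.6},{"rx":0,"ry":0,"rz":0,"x":0,"y":0,"z":0,"gripper":0.6},{"rx":0,"ry":0,"rz":0,"x":0,"y":0,"z":0,"gripper":0.6}]'| grep -E "pos|force|wid"
python3 - <<'E'
from h import *
st();p=ctrl.read_state()['position'][:2]-O;y=np.array([-np.sin(YAW),np.cos(YAW)]);print('frame y',p@y,'x',p@[y[1],-y[0]])
E
python3 -m handwheel '[{"rx":0,"ry":0,"rz":0,"x":0,"y":0,"z":0,"gripper":-0.4},{"rx":0,"ry":0,"rz":0,"x":0,"y":0,"z":0,"gripper":-0.4},{"rx":0,"ry":0,"rz":0,"x":0,"y":0,"z":0,"gripper":-0.4},{"rx":0,"ry":0,"rz":0,"x":0,"y":0,"z":0,"gripper":-0.4}]'| grep -E "pos|force|wid"
python3 -m handwheel '[{"rx":0,"ry":0,"rz":0,"x":-4,"y":0,"z":0,"gripper":-0.4},{"rx":0,"ry":0,"rz":0,"x":-4,"y":0,"z":0,"gripper":-0.4},{"rx":0,"ry":0,"rz":0,"x":-4,"y":0,"z":0,"gripper":-0.4},{"rx":0,"ry":0,"rz":0,"x":0,"y":0,"z":0,"gripper":-0.4},{"rx":0,"ry":0,"rz":0,"x":0,"y":0,"z":0,"gripper":-0.4}]'| grep -E "pos|force|wid"
python3 - <<'E'
from h import *
st();a,c=snap('wrist','w14.png');np.set_printoptions(linewidth=250)
g=cv2.cvtColor(a,6)
for x in (.063,.068,.073):
    print(x,[int(g[int(v),int(u)]) for k in range(-30,31,1) for u,v in [proj(c,[*W(x,k/1000),.048])]])
E
```

```text
position: [0.5942, -0.1637, 0.0385]
force: [1.1, -10.7, -4.2]
gripper_width: 0.0285
t 33.57 p [ 0.5942 -0.1637  0.0385] phi 96.75 tilt [-1.     -0.0035 -0.0041] F [  1.14 -10.66  -4.23] w 0.0285 q [ 0.06  0.14 -0.16  0.   -1.26 -1.51]
frame y -0.0007745398112543846 x 0.07051596138175384
position: [0.5938, -0.161, 0.037]
force: [0.0, 1.1, -1.0]
gripper_width: 0.0599
position: [0.5947, -0.1612, 0.1599]
force: [0.1, 0.5, -1.4]
gripper_width: 0.0594
t 34.32 p [ 0.5947 -0.1612  0.1599] phi 96.83 tilt [-1.     -0.0075 -0.001 ] F [ 0.14  0.5  -1.43] w 0.0594 q [ 0.06  0.08 -0.    0.   -1.48 -1.51]
0.063 [169, 167, 168, 168, 168, 168, 168, 167, 167, 167, 167, 166, 166, 166, 153, 170, 170, 167, 165, 170, 171, 174, 172, 168, 168, 171, 172, 174, 172, 169, 167, 165, 161, 162, 165, 170, 169, 170, 171, 170, 165, 164, 153, 120, 92, 99, 98, 99, 98, 98, 98, 97, 98, 99, 98, 100, 99, 100, 100, 98, 99]
0.068 [160, 160, 159, 160, 160, 145, 140, 153, 149, 146, 147, 148, 147, 146, 149, 163, 166, 169, 171, 165, 165, 164, 166, 170, 170, 168, 164, 161, 158, 159, 160, 164, 166, 167, 167, 168, 162, 161, 160, 160, 165, 168, 152, 115, 86, 93, 93, 94, 94, 93, 91, 92, 93, 93, 91, 92, 96, 98, 97, 99, 98]
0.073 [142, 141, 141, 143, 141, 142, 142, 141, 141, 142, 142, 142, 141, 140, 156, 164, 164, 163, 165, 169, 171, 169, 165, 162, 159, 157, 159, 161, 168, 166, 167, 167, 163, 162, 160, 160, 162, 164, 166, 164, 160, 162, 143, 107, 113, 145, 145, 144, 144, 144, 112, 111, 111, 111, 82, 82, 84, 84, 83, 83, 83]
```

```bash

python3 -m handwheel '[{"rx":0,"ry":0,"rz":0,"x":-3,"y":2.5,"z":0,"gripper":-1},{"rx":0,"ry":0,"rz":0,"x":-3,"y":2.5,"z":0,"gripper":-1},{"rx":0,"ry":0,"rz":0,"x":0,"y":2,"z":0,"gripper":-1},{"rx":0,"ry":0,"rz":0,"x":0,"y":0,"z":0,"gripper":-1},{"rx":0,"ry":0,"rz":0,"x":0,"y":0,"z":0,"gripper":-1}]'| grep -E "pos|force|wid"
python3 - <<'E'
from h import *
st();a,c=snap('wrist','w15.png')
g=cv2.cvtColor(a,6)
def prof(x,y0,z,rng=8):
    r=[]
    for k in np.arange(-rng,rng+.1,.5):
        u,v=proj(c,[*W(x,y0+k/1000),z]); r.append(cv2.getRectSubPix(g,(1,1),(float(u),float(v)))[0,0] if 0<=u<559 and 0<=v<419 else 0)
    return np.array(r,int)
for n,x in (('near',(-.056,-.052,-.048)),('far',(.056,.052,.048))):
  for y0 in (.075,-.075):
    for xx in x: print(n,y0,xx,prof(xx,y0,.018).tolist())
for n,x in (('near plate',-.08),('near',-.07),('far',.068),('far',.08)):
  for y0 in(.108,-.108): print(n,y0,prof(x,y0,.006).tolist())
E
```

```text
position: [0.5228, -0.1694, 0.215]
force: [0.9, -0.6, -1.3]
gripper_width: 0.0856
t 34.78 p [ 0.5228 -0.1694  0.215 ] phi 96.8 tilt [-1.e+00 -1.e-04  7.e-04] F [ 0.87 -0.58 -1.25] w 0.0856 q [ 0.05 -0.1  -0.08 -0.   -1.59 -1.5 ]
near 0.075 -0.056 [152, 152, 152, 152, 152, 150, 137, 123, 107, 93, 95, 99, 121, 143, 148, 153, 131, 107, 99, 94, 96, 100, 101, 102, 102, 103, 104, 105, 105, 105, 104, 103, 102]
near 0.075 -0.052 [154, 153, 151, 149, 148, 147, 135, 118, 104, 93, 94, 104, 119, 139, 147, 140, 129, 112, 100, 98, 97, 100, 102, 103, 103, 103, 104, 104, 105, 104, 104, 103, 102]
near 0.075 -0.048 [157, 158, 158, 158, 157, 155, 149, 128, 107, 96, 86, 104, 122, 138, 153, 136, 115, 104, 96, 96, 98, 100, 101, 102, 103, 103, 104, 104, 105, 105, 104, 103, 101]
near -0.075 -0.056 [101, 102, 103, 105, 105, 104, 92, 74, 72, 78, 82, 84, 79, 67, 59, 55, 56, 66, 75, 84, 89, 90, 90, 90, 90, 91, 92, 93, 94, 93, 93, 94, 94]
near -0.075 -0.052 [101, 102, 103, 104, 103, 101, 84, 70, 76, 82, 87, 92, 79, 66, 59, 52, 58, 67, 78, 90, 95, 99, 100, 99, 99, 98, 97, 96, 95, 94, 93, 93, 93]
near -0.075 -0.04
[... 1843 characters left out ...]
, 157]
far 0.108 [114, 136, 148, 155, 160, 162, 163, 159, 154, 139, 118, 99, 88, 77, 76, 75, 76, 76, 82, 102, 121, 127, 133, 135, 134, 134, 133, 132, 132, 133, 133, 132, 132]
far -0.108 [133, 132, 132, 132, 133, 133, 132, 132, 132, 132, 132, 132, 134, 140, 147, 151, 154, 156, 157, 159, 160, 161, 162, 164, 165, 165, 166, 166, 167, 166, 165, 164, 163]
far 0.108 [151, 152, 153, 153, 154, 154, 153, 151, 148, 132, 116, 105, 97, 92, 93, 94, 106, 119, 127, 131, 134, 134, 133, 133, 132, 132, 132, 132, 132, 132, 132, 132, 132]
far -0.108 [133, 133, 133, 133, 133, 133, 132, 132, 132, 132, 131, 132, 133, 139, 147, 154, 156, 158, 157, 157, 156, 155, 154, 153, 152, 152, 152, 153, 154, 155, 156, 157, 158]
```

Near and far stub edges now line up to within ~0.5 mm. Final numeric check of the rule on the mat, then hand in.

```bash
python3 - <<'E'
from h import *
a,c=snap('top','tend.png'); g=cv2.cvtColor(a,6)
m=np.zeros_like(g);P=np.array([proj(c,[x,y,.003]) for x,y in [(.477,.242),(.706,.217),(.697,.122),(.470,.147)]],np.int32);cv2.fillConvexPoly(m,P,1)
k=((g>55)&(m>0)).astype(np.uint8);pts=cv2.findNonZero(k);r=cv2.minAreaRect(pts);print(len(pts),r,ray(c,*r[0],.015),'mat',[.5885,.1825])
s=ctrl.read_state();print(s['time_s'],s['force'].round(2),np.abs(s['qvel']).max())
if len(pts)>100 and np.linalg.norm(ray(c,*r[0],.015)[:2]-[.5885,.1825])<.035: print('sign',ctrl.sign_off())
E
```

```text
1147 ((216.2883758544922, 220.3623046875), (23.778776168823242, 74.18165588378906), 6.483074188232422) [0.57896401 0.16662083 0.015     ] mat [0.5885, 0.1825]
34.8833 [ 0.26 -0.21 -0.02] 0.017697017875510104
the job is handed in; nothing more can be done
sign None
```

The job is handed in at 34.9 s of the 72 s allowed. I don't know the verdict, because the hand-in doesn't report one.

**Diagonals:** I pressed the rule into the near-left/far-right corners and then the near-right/far-left ones, with about 6–10 N each time, and let it lie by itself after each. The lengths came out at about 186.5 mm and 181.2 mm, so the far bar stood about 3–4 mm too far right.

**Squaring:** With the rule back on its mat, I gripped the lug and moved the far bar about 4 mm to the left. In the last close-up, the inner corner edges of the near and far bars lined up to about 0.5 mm on both sides.

**Rule on the mat:** It was lowered until it touched, then released with the fingers about 6 mm from the mat's centre; the rule's own origin is then a few mm from the centre. After letting go, the force reading was near zero and the arm was still and clear.

**Checks that were weak or disagreed:**
- The final overhead check put a blob about 18 mm from the mat's centre. It probably includes some bright pixels beside the mat; the limit is 50 mm.
- The lug's outline alone suggested the bar was about 1.7 mm right of square, where the corner edges suggested almost none. Both are within the 3 mm limit.
- The fixed nose's place in the corners came from the push forces and finger positions, which agreed to about 1 mm. I had used all my viewed pictures by then, so there was no close-up of the resting noses.

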